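Spread a snap ring onto an axle stub and hold it at its groove

TASK

Take the red-handled snap-ring pliers out of the wooden stand, put their closed tips down between the two ears of the black snap ring on the steel bench block and squeeze the handles so that the pliers alone spread and pick up the ring; keep the gripper's fingers off the ring. Slide the ring, spread wide, over the end of the upright axle stub and down to the dark groove just above the brass sleeve. Finish holding it there, pliers still gripped and squeezed, the ring level with the groove, roughly flat and spread clear of the shaft, neither let go nor leaned on hard; leave the other parts on the bench where they are.

Things in the scene. Friction and masses are not known exactly. Their poses are not given: they have to be found in the camera images.
- pliers: red-handled snap-ring pliers, 178 mm long, 160 g, upright, nose down in the stand. Origin: midway between the blade tips (2 mm above them at rest, level at the stop), 15 mm above the bench at the start; z up along the pliers, y the line along which handles close and blades part, x normal to the pliers (alike either way round). Pivot at z = 75 mm. Joint block: 32 mm in y, 19 in x, z 60 to 78
- jaw_left (a joint): angle of one half of the pliers (the other mirrors it), rad: 0 = handles open, blades together; 0.21 = stop, fully squeezed. Over the blades' outer faces: 8 mm + 150 mm x angle (40 mm at the stop). The blades meet the ears of the relaxed ring at about 0.075; from 0.10 the ring can be lifted; at the stop it is spread wide enough
- pliers_grip (a point): point between the two red grips at z = 153 mm of the pliers: grip here, closing along y. Grips are 14 mm wide in x, z 119 to 176 mm, 59 mm over their outsides here at rest (63 at their top ends), about 40 at angle 0.11, 22 at the stop. A spring opens them: 6 N at rest, 9 N at the stop, 17 N with the ring spread. Closing them moves the blades APART and lifts them 2 mm in the pliers
- ring: black spring-steel snap ring with two notched ears, 4 mm thick, 6 mm wide, 32 g, lying flat on the bench block, underside 25 mm above the bench. Origin: its centre, on the underside; z up; +x from the centre through the gap between the ears. Inner width 38 mm relaxed (the shaft is 42), 45 mm with the ears 38 mm apart; outside 57 mm. Back's inner edge at x = -22.5 mm
- ear_left (a point): bottom of the shallow V-notch in the inner face of the ear on the ring's +y side, at x = 29.5 mm of the ring (ears reach from x = 21 to 38 mm). The blades belong midway between the two ear points (3 mm off is still good: the notches centre them). These are 22 mm apart relaxed, about 42 at the pliers' stop; the ears spring shut with 5 N (relaxed) to 9 N (spread)
- ear_right (a point): the same in the ear on the ring's -y side; the distance between the two points is the spread
- ring_mid (a point): centre of the ring at half its thickness, 2 mm above ring
- bench_block: fixed bright steel block 100 (x) by 90 (y) by 25 mm high; origin: centre of its underside on the bench. The ring lies flat on it with its ears roughly towards the block's +x side
- stand: fixed wooden pliers stand 75 (x) by 110 (y) by 75 mm high with a 15 by 26 mm slot in the middle, long side along y, that the pliers' nose hangs in; their joint block rests on its top. Origin: centre of its underside
- stub: fixed steel axle stub standing upright on a round 124 mm flange with wheel studs (tops 40 mm high); origin: axis, on the bench. Bearing 85 mm across up to 64 mm, brass spacer sleeve 50 mm across up to 80 mm, groove 6 mm wide and 38 mm across from 80 to 86 mm, then the shaft, 42 mm across, up to 95 mm and a cone to 35 mm across at the end face at 99 mm
- groove (a point): middle of the groove, on the stub's axis, 83 mm above the bench
- stub_end (a point): centre of the stub's end face, 99 mm above the bench
- tow_ball_a: bystander: tow ball standing on its hexagon, 50 mm across, 103 mm high
- tow_ball_b: bystander: a second, rusty tow ball, same size
- hex_bolt: bystander: rusty hexagon bolt standing on its head, 36 mm across, 89 mm high
- castle_nut: bystander: rusty castle nut 36 mm across, 23 mm high, near the stub
- flap_disc: bystander: blue flap disc lying flat, 120 mm across, 13 mm high
- nut_jar: bystander: clear jar with red lid full of nuts, 100 mm across, 147 mm high
- coil_spring: bystander: grey coil spring standing upright, 63 mm across, 100 mm high
- pliers_tip (a point): same point as the origin of pliers. Each blade is 5 mm in x and 4.5 mm long (z 0 to 4.5 mm) and pushes an ear outwards with its outer face; above it a shoulder 12 mm wide in x stands out 3 mm and rests on the ear, so the blade tips come level with the ring's underside. With the tips on the block under the ring the blades are right
Things that resemble listed ones, but are neither listed nor needed, are in the scene too. There is more than one size of the pliers; the job needs the largest.

How it is judged:
By the outcome, as a careful person would: the job done as asked, in the order asked, and still so for the second after the job is handed in, while the arm keeps its last pose, push and grip.
It also fails if it takes over 61 s, if anything falls off the work surface, if the arm or the gripper's body presses on something with over 40 N, if the wrist force passes 120 N, or if a joint passes its speed limit or range.

ROBOT

A 7-joint arm with a two-finger parallel gripper is mounted at the origin on the work surface. World frame = base frame: x ahead of the robot, y to its left, z up, the work surface at z = 0. Lengths are in m, angles in rad, forces in N, time in s.
With the tool pointing down it reaches from about 0.4 to 0.85 m from the base axis. Payload 4.4 kg.
Tool frame: the origin (TCP) lies on the centre line of the jaws, within the pads' length; the fingertips stand 22 mm ahead of it and the grasp point (between the pads) lies 3 mm ahead of it; z points along the fingers, y is the direction in which the jaws open and shut (so a half turn about z gives the same grasp; the last joint's range is limited). The gripper opens to 94 mm and grips with 3 to 60 N. Pads are 16 mm wide; open, the fingers measure 119 mm over their backs; the gripper's body (75 mm by 177 mm) begins 78 mm behind the grasp point.
Start: joints at [-0.066, 0.628, 0.038, 1.517, -0.027, 0.996, -0.02], TCP at [0.65, 0, 0.227] pointing down, gripper open.
Joint ranges: [-3.06, 3.06], [-0.37, 2.12], [-1.25, 1.32], [0.18, 2.47], [-1.1, 4.24], [0.23, 1.98], [-2.94, 2.94]. Speed limits (rad/s): [2.57, 2.57, 3.14, 3.14, 3.14, 3.14, 3.14].

INTERFACE

Orientations are given as a 3x3 rotation matrix whose columns are the frame's x, y, z axes.
In Python, from rig import bot, optics gives the robot as it stands. The module is installed in compiled form; this text tells all that it offers.
- The arm moves only by the tool carry_out, never from a script. Its argument "motion" is a list of rows, each an object with "travel": the shift along the world's x, y, z in mm, a list of three; "yaw": the turn about the world's z in degrees; "claw": the finger opening in mm, from 0 to 94. In form: [{"travel": [dx, dy, dz], "yaw": yaw, "claw": claw}, ...]. A call has 1 to 10 rows; each row is the pose to reach, as a shift and turn from the pose commanded when the call began; what a row does not reach only later rows make up. A row lasts 1/12 s, in which the tool goes at most 41.7 mm and 7.16 degrees, less where a joint would pass 70% of its speed; a pose out of reach is approached as far as the arm can. A call with a gripper value outside its range is refused whole. The fingers move at their own pace and stop on an object; "force" is the grip in N (left out, the last holds). Time passes only in rows, so rows that repeat a pose let the fingers close. It gives the time, the measured TCP pose, the force and the opening at its end, in the units of the state.
- bot.get_state(): the state, without advancing time (a new reading comes with each control period).
- optics.read_camera(name): name is "scene" or "side" or "wrist"; returns (picture, depth): 384x512x3 uint8, blue, green, red; 384x512 float32, m along the optical axis (not along the pixel's ray), 0 where there is no reading.
- optics.calibration(name): a dict with "fov_y" (degrees; the focal length in pixels is half the picture's height over the tangent of half this angle, whatever the lens; pixels are square), "cx", "cy" (the principal point, pixels), "R" (3x3) and "t" (3): a world point X has camera coordinates R X + t. Camera axes: x right, y down, z forward; pixel columns grow to the right and rows downward; lengths in m; the calibration is good to about 2 mm. A picture is of the moment at which its call begins: read the wrist's pose just before it. calibration takes no time and is no camera call; for the wrist camera it gives the pose at the moment of the call.
- bot.close_job(): hands the job in, once; it reports no verdict.
The state is a dict: "clock": time; "joint_positions": joint angles; "dq": joint speeds; "tau": joint torques, N m; "eef_pos": TCP position; "orientation": TCP orientation; "wrist_force": force on the tool from outside, world axes, zero at the start; "moment": the same for the moment, N m; "gripper_width": finger opening in m.
Only numpy, scipy, OpenCV 4.12 (cv2) and the standard library are available. Lean on these libraries where they do the work, as an engineer would, in place of code of your own. Each camera call takes 0.05 s, during which the arm holds its last target.

## Working session

There is one attempt and no reset: what is moved stays moved. The work goes in short steps, Python scripts to look and compute and a tool call to move; the robot and the scene stay as the last step left them, time stands still between calls to the robot, and variables do not carry over. Pictures are saved under pics/ and viewed, and the job is handed in when it is done.

Besides the shell and the picture viewer there is one more tool, called after ">>>" by a JSON object that holds its "api" and its "payload". carry_out: Moves the arm, as the interface text tells. Its arguments: {"type":"object","properties":{"motion":{"type":"array"},"force":{"type":"number"}},"required":["motion"]}

```bash
ls; mkdir -p pics
python3 - <<'E'
from rig import bot,optics
import cv2,numpy as np
s=bot.get_state(); print(s)
for n in ["scene","side","wrist"]:
    c=optics.calibration(n); print(n,c)
    im,d=optics.read_camera(n); np.savez(f"pics/{n}0.npz",im=im,d=d,**{k:np.array(v) for k,v in c.items()})
    cv2.imwrite(f"pics/{n}0.png",im)
E
```

```text
pics
{'clock': 0.0, 'joint_positions': array([-0.06579255,  0.62928035,  0.03845502,  1.51835255, -0.02696501,
        0.99630617, -0.01999651]), 'dq': array([ 0.00064154,  0.0008014 ,  0.00032105, -0.00121144, -0.00135846,
        0.00045546,  0.00191999]), 'tau': array([ 1.05774864e-04, -5.49729431e+01,  1.14371493e+00, -1.86633307e+01,
       -5.21096285e-02,  2.37884105e-02,  1.36332897e-04]), 'eef_pos': array([6.49380818e-01, 6.73006815e-06, 2.26601915e-01]), 'orientation': array([[-4.91436885e-06,  9.99998330e-01, -1.82730489e-03],
       [ 9.99999998e-01,  4.80938165e-06, -5.74590603e-05],
       [-5.74501762e-05, -1.82730517e-03, -9.99998329e-01]]), 'wrist_force': array([-0.4364839 ,  0.22354992,  0.09908938]), 'moment': array([0.03333745, 0.02119196, 0.01144833]), 'gripper_width': 0.09362516906960501}
scene {'fov_y': 45.92396292195361, 'cx': 259.75576688618287, 'cy': 200.4633834225122, 'R': array([[ 0.16871945,  0.98557385, -0.01333895],
       [ 0.80893365, -0.14618742, -0.56943445],
       [-0.56316969,  0.08528434, -0.82192851]]), 't': array([-0.10184223, -0.38054202,  1.72824261])}
side {'fov_y': 54.76987132985898, 'cx': 256.6693097107639, 'cy': 193.00519258957695, 'R': array([[-0.92675575, -0.37560226,  0.00683593],
       [-0.25506475,  0.61577524, -0.74549502],
       [ 0.27580022, -0.6926354 , -0.66647614]]), 't': array([0.52163569, 0.219801  , 0.97434933])}
wrist {'fov_y': 65.69525495487929, 'cx': 254.3614924267687, 'cy': 195.038240910937, 'R': array([[ 9.99998464e-01, -7.00404460e-04, -1.60650371e-03],
       [-2.72862771e-04, -9.67712760e-01,  2.52055429e-01],
       [-1.73117489e-03, -2.52054603e-01, -9.67711465e-01]]), 't': array([-0.64933107, -0.02501431,  0.39006256])}
```

View pics/scene0.png

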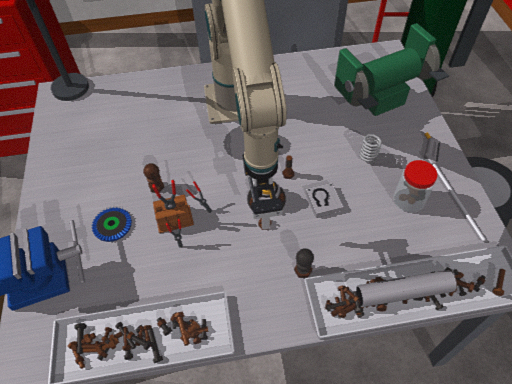

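View pics/side0.png

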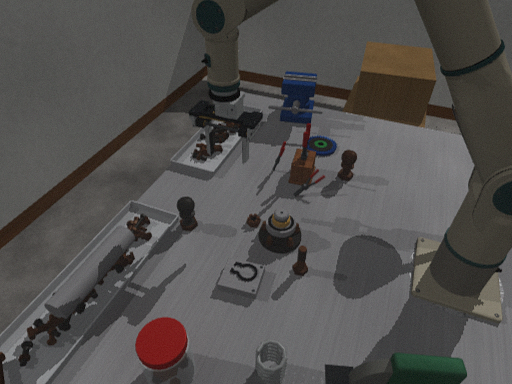

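View pics/wrist0.png

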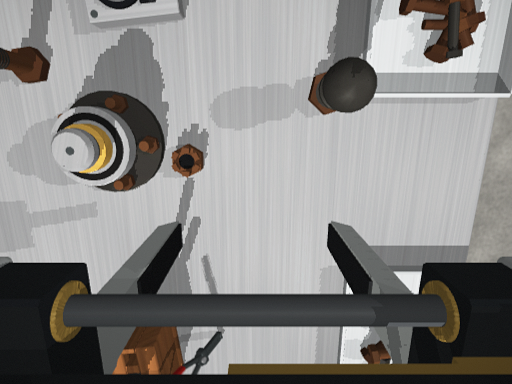

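```bash
cat > h.py <<'E'
import numpy as np,cv2
from rig import bot,optics
def load(f):
    z=np.load(f"pics/{f}.npz"); return {k:z[k] for k in z}
def snap(n,f):
    c=optics.calibration(n); im,d=optics.read_camera(n)
    np.savez(f"pics/{f}.npz",im=im,d=d,**{k:np.array(v) for k,v in c.items()}); cv2.imwrite(f"pics/{f}.png",im); return load(f)
def crop(c,x0,y0,x1,y1,k,f):
    cv2.imwrite(f"pics/{f}.png",cv2.resize(c['im'][y0:y1,x0:x1],None,fx=k,fy=k,interpolation=cv2.INTER_CUBIC))
def foc(c): return 192/np.tan(np.radians(float(c['fov_y']))/2)
def ray(c,u,v):
    f=foc(c); d=np.array([(u-c['cx'])/f,(v-c['cy'])/f,1.]); R=c['R']; return -R.T@c['t'], R.T@d
def plane(c,u,v,z):
    o,d=ray(c,u,v); return o+d*(z-o[2])/d[2]
def dep(c,u,v):
    o,d=ray(c,u,v); return o+d*c['d'][int(round(v)),int(round(u))]
def proj(c,X):
    p=c['R']@np.asarray(X)+c['t']; f=foc(c); return np.array([f*p[0]/p[2]+c['cx'],f*p[1]/p[2]+c['cy']])
def tri(obs):
    A=np.zeros((3,3));b=np.zeros(3)
    for c,u,v in obs:
        o,d=ray(c,u,v); d=d/np.linalg.norm(d); P=np.eye(3)-np.outer(d,d); A+=P;b+=P@o
    X=np.linalg.solve(A,b); return X
E
python3 - <<'E'
from h import *
a=load("scene0");b=load("side0")
crop(a,130,150,230,250,6,"c1");crop(b,250,110,370,210,6,"c2")
crop(a,230,140,350,240,6,"c3");crop(b,210,190,330,300,5,"c4")
E
```

```text
(no output)
```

View pics/c1.png

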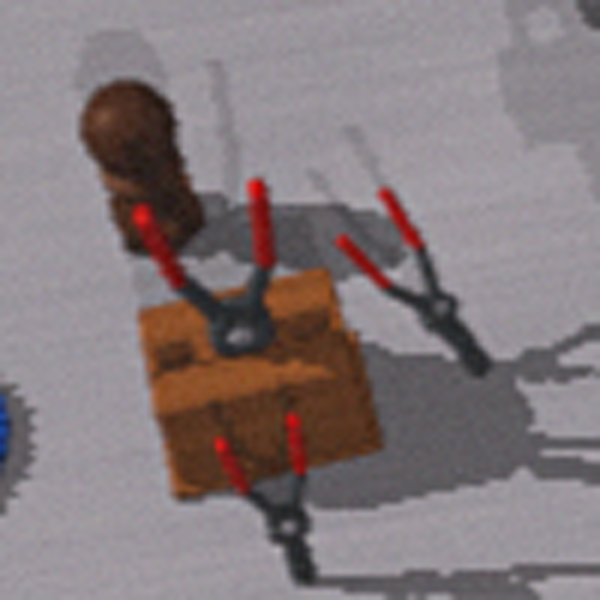

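View pics/c2.png

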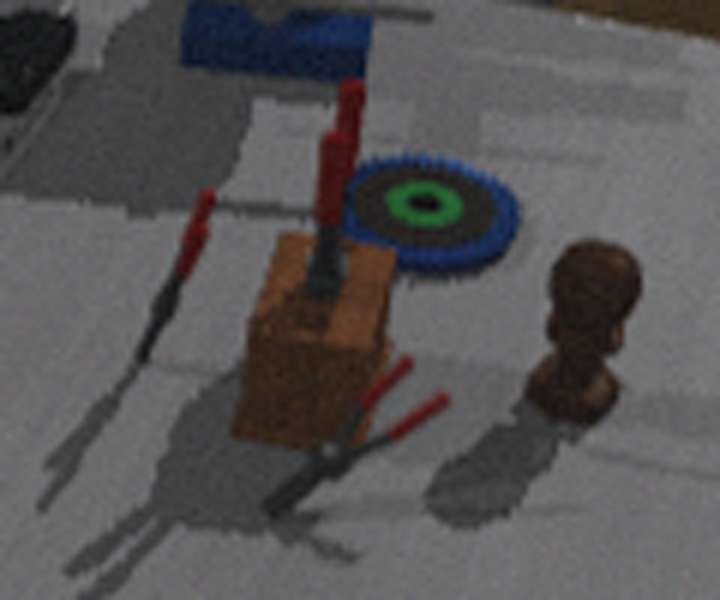

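View pics/c3.png

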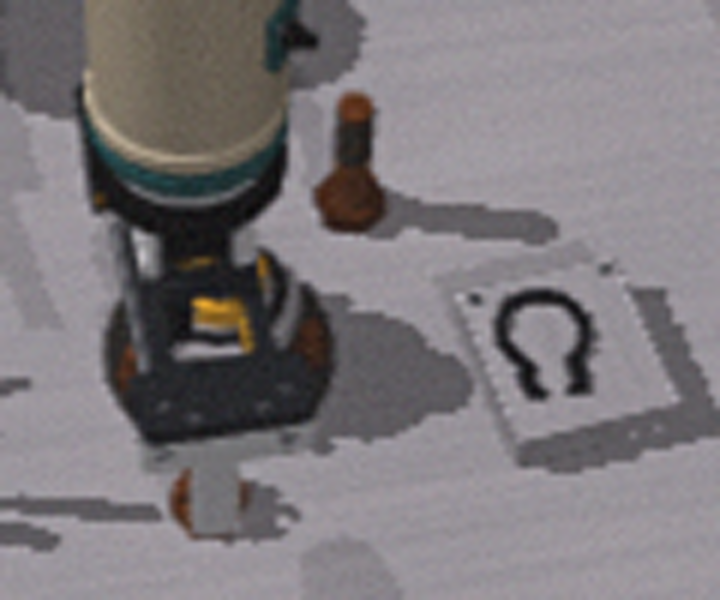

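View pics/c4.png

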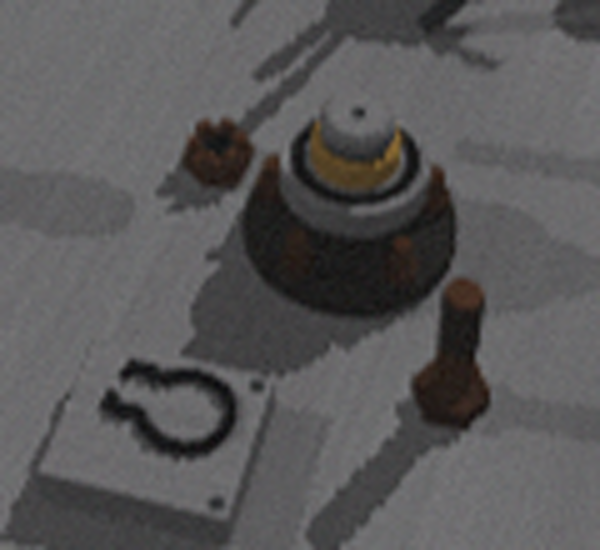

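Run:
```python
from h import *
np.set_printoptions(precision=4,suppress=True)
a=load("scene0");b=load("side0");w=load("wrist0")
L=tri([(a,153.8,185.5),(b,308.7,124.2)]);R=tri([(a,172.8,180.3),(b,305.8,132.5)])
print("grip tops",L,R,(L+R)/2,np.linalg.norm(L-R),np.degrees(np.arctan2(*(R-L)[[0,1]])))
# stand top corners scene
for u,v in [(140,312),(328,268),(352,355),(160,415)]: print("standtop",plane(a,130+u/6,150+v/6,0.075))
# ring in scene & side
def sc(u,v,z): return plane(a,230+u/6,140+v/6,z)
def sd(u,v,z): return plane(b,210+u/5,190+v/5,z)
print("ring back outer",sc(545,290,.029),"ear tips",sc(538,395,.029),sc(582,392,.029))
print("side back",sd(236,400,.029),"ears",sd(130,365,.029),sd(108,400,.029), "L/R", sd(182,455,.029))
print("block scene",[sc(*p,.025)[:2] for p in [(445,278),(583,245),(683,400),(520,445)]])
# stub end in side
print("stub end side",sd(358,118,.099), "wrist", plane(w,69,150,.099))
print("sleeve wrist", [dep(w,u,v) for u,v in [(69,150),(69,140),(60,150)]])
for u,v in [(187,160),(350,85)]: print(plane(w,u,v,.02))
```

```text
grip tops [ 0.499  -0.2809  0.1865] [ 0.4927 -0.2267  0.1891] [ 0.4959 -0.2538  0.1878] 0.05463080170994815 -6.694698127330034
standtop [ 0.474  -0.3041  0.075 ]
standtop [ 0.4636 -0.2083  0.075 ]
standtop [ 0.5192 -0.2005  0.075 ]
standtop [ 0.5379 -0.2967  0.075 ]
ring back outer [0.4825 0.2196 0.029 ] ear tips [0.5476 0.1995 0.029 ] [0.5498 0.2225 0.029 ]
side back [0.4813 0.1982 0.029 ] ears [0.5408 0.1986 0.029 ] [0.542  0.2231 0.029 ] L/R [0.4937 0.2394 0.029 ]
block scene [array([0.4624, 0.1699]), array([0.454 , 0.2483]), array([0.5615, 0.2739]), array([0.5736, 0.1839])]
stub end side [0.471  0.0486 0.099 ] wrist [0.4735 0.044  0.099 ]
sleeve wrist [array([0.4734, 0.044 , 0.0987]), array([0.4741, 0.0533, 0.0976]), array([0.4647, 0.044 , 0.0986])]
[0.567  0.0235 0.02  ]
[0.7593 0.1098 0.02  ]
```

>>> {"api": "carry_out", "payload": {"motion": [{"travel":[-5,-8,5],"yaw":6,"claw":94},{"travel":[-15,-25,15],"yaw":13,"claw":94},{"travel":[-25,-42,25],"yaw":20,"claw":94},{"travel":[-35,-60,30],"yaw":27,"claw":94},{"travel":[-47,-78,33],"yaw":34,"claw":94},{"travel":[-60,-97,33],"yaw":41,"claw":94},{"travel":[-72,-116,33],"yaw":48,"claw":94},{"travel":[-84,-135,33],"yaw":55,"claw":94},{"travel":[-96,-154,33],"yaw":62,"claw":94},{"travel":[-108,-173,33],"yaw":69,"claw":94}]}}

```text
clock: 0.98
eef_pos: [0.5411, -0.1738, 0.2603]
orientation: [[-0.936, 0.353, -0.001], [0.353, 0.936, 0.0], [0.001, -0.0, -1.0]]
wrist_force: [-0.3, -0.1, 0.4]
gripper_width: 0.0942
```

>>> {"api": "carry_out", "payload": {"motion": [{"travel":[-10,-19,0],"yaw":7,"claw":94},{"travel":[-20,-38,0],"yaw":14,"claw":94},{"travel":[-30,-56,0],"yaw":21,"claw":94},{"travel":[-38,-70,0],"yaw":26,"claw":94},{"travel":[-43,-78,0],"yaw":27.5,"claw":94},{"travel":[-45,-81,0],"yaw":27.5,"claw":94},{"travel":[-45,-81,0],"yaw":27.5,"claw":94},{"travel":[-45,-81,0],"yaw":27.5,"claw":94}]}}

```text
clock: 1.65
eef_pos: [0.4973, -0.2534, 0.2604]
orientation: [[-0.994, -0.113, 0.0], [-0.113, 0.994, 0.001], [-0.0, 0.001, -1.0]]
wrist_force: [0.1, 0.4, -0.2]
gripper_width: 0.0937
```

Run:
```python
from h import *
s=bot.get_state(); print(s['clock'],s['eef_pos'],s['orientation'],s['joint_positions'],s['wrist_force'])
snap("wrist","w1");
a=snap("scene","s1")
crop(a,220,130,360,235,5,"s1c")
```

```text
1.65 [ 0.49726284 -0.25336201  0.26042715] [[-9.93631369e-01 -1.12679596e-01  1.06383328e-04]
 [-1.12679524e-01  9.93631238e-01  5.35824667e-04]
 [-1.66082305e-04  5.20424974e-04 -9.99999851e-01]] [ 0.69024524  0.48242881 -0.40243255  1.72891202  0.22064415  0.97516967
  1.88817378] [ 0.09116938  0.39218994 -0.24447691]
```

View pics/w1.png

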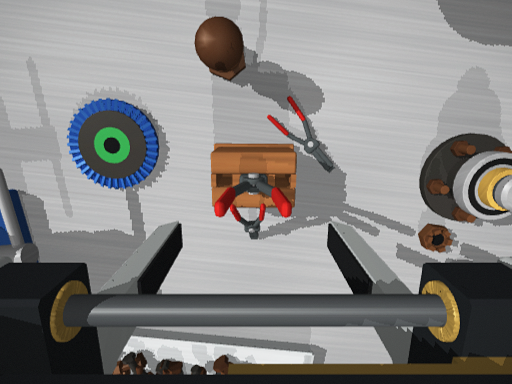

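View pics/s1c.png

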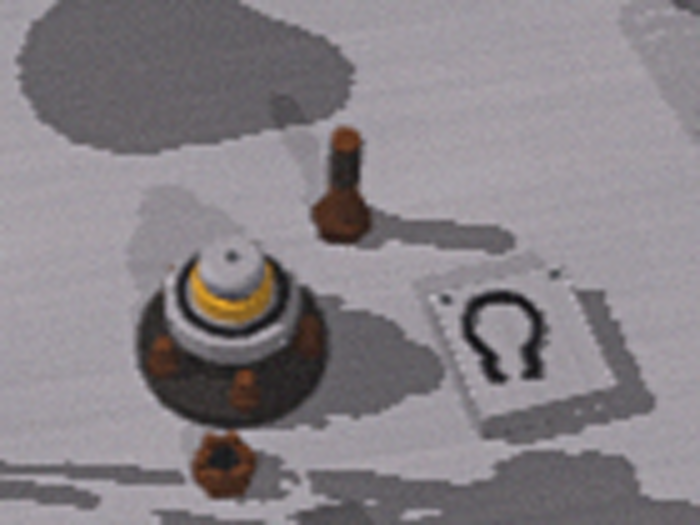

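Run:
```python
from h import *
np.set_printoptions(precision=4,suppress=True)
w=load("w1"); im=w['im'].astype(int)
m=((im[...,2]>110)&(im[...,1]<70)&(im[...,0]<70)).astype(np.uint8)
n,l,st,ce=cv2.connectedComponentsWithStats(m)
for i in range(1,n):
    if st[i,4]>20:
        ys,xs=np.where(l==i); P=np.array([dep(w,u,v) for u,v in zip(xs,ys)])
        t=P[P[:,2]>P[:,2].max()-.006]
        print(st[i],ce[i],"top mean",t.mean(0),"range",P.min(0),P.max(0))
# joint block ring / stand top edges by depth
crop(w,200,130,310,250,6,"w1c")
```

```text
[288  96  17  25 117] [296.1709 108.6838] top mean [ 0.4249 -0.2612  0.4165] range [ 0.3921 -0.2612 -0.0001] [ 0.4249 -0.1947  0.4165]
[267 115  22  21 114] [277.5614 124.7632] top mean [ 0.4306 -0.2295  0.0082] range [ 0.4196 -0.2442 -0.0016] [ 0.4428 -0.2137  0.011 ]
[214 186  17  31 182] [220.2637 204.4066] top mean [ 0.4249 -0.2612  0.4165] range [ 0.4249 -0.2978  0.0665] [ 0.5316 -0.2612  0.4165]
[271 187  21  30 336] [280.6131 202.4137] top mean [ 0.4925 -0.2283  0.1888] range [ 0.4867 -0.237   0.0709] [ 0.5244 -0.2236  0.1915]
[230 202  10  19  70] [233.7857 211.3714] top mean [ 0.5017 -0.274   0.1644] range [ 0.5017 -0.2777  0.0672] [ 0.5495 -0.2662  0.1644]
[259 203   7  18  81] [261.6296 211.5802] top mean [ 0.5237 -0.2406  0.0901] range [ 0.5191 -0.2433  0.0638] [ 0.5478 -0.2368  0.0932]
```

View pics/w1c.png

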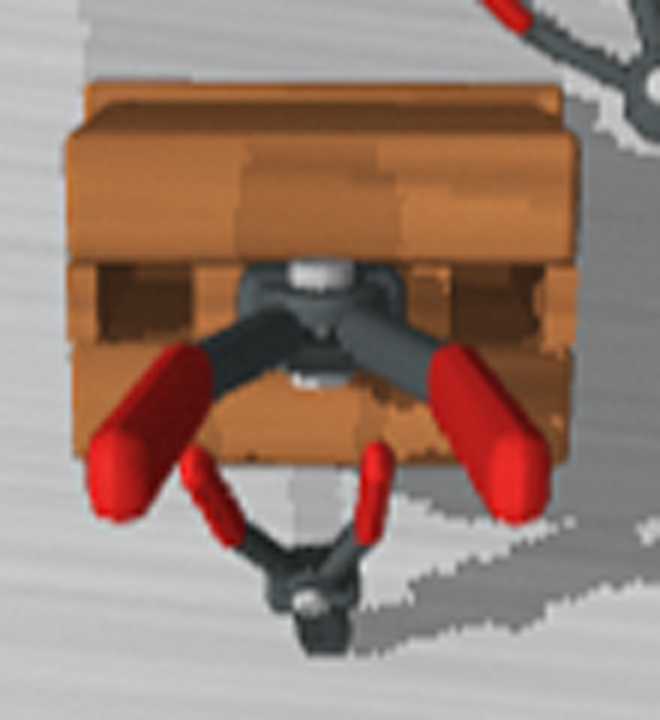

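Run:
```python
from h import *
np.set_printoptions(precision=4,suppress=True)
w=load("w1")
A=plane(w,219.7,211,.190);B=plane(w,286.5,211,.190);print(A,B,(A+B)/2,np.linalg.norm(A-B),np.degrees(np.arctan2(-(B-A)[0],(B-A)[1])))
print(plane(w,253.2,184.5,.090),plane(w,253.5,175.5,.090),plane(w,253.2,193,.090))
for p in [(70,262),(578,262),(72,345),(570,345)]: print(p,plane(w,200+p[0]/6,130+p[1]/6,.075))
print(dep(w,200+120/6,130+490/6),dep(w,200+520/6,130+490/6))
```

```text
[ 0.4998 -0.2804  0.19  ] [ 0.4938 -0.2274  0.19  ] [ 0.4968 -0.2539  0.19  ] 0.05332087396601082 6.414766785353687
[ 0.4975 -0.254   0.09  ] [ 0.4872 -0.2549  0.09  ] [ 0.5073 -0.253   0.09  ]
(70, 262) [ 0.4934 -0.3032  0.075 ]
(578, 262) [ 0.4824 -0.2052  0.075 ]
(72, 345) [ 0.5099 -0.3016  0.075 ]
(570, 345) [ 0.4989 -0.2043  0.075 ]
[ 0.5003 -0.2801  0.19  ] [ 0.4939 -0.2274  0.1913]
```

>>> {"api": "carry_out", "payload": {"motion": [{"travel":[0,-0.3,-15],"yaw":0,"claw":94},{"travel":[0,-0.5,-35],"yaw":0,"claw":94},{"travel":[0,-0.5,-55],"yaw":0,"claw":94},{"travel":[0,-0.5,-72],"yaw":0,"claw":94},{"travel":[0,-0.5,-83],"yaw":0,"claw":94},{"travel":[0,-0.5,-89.5],"yaw":0,"claw":94},{"travel":[0,-0.5,-89.5],"yaw":0,"claw":94},{"travel":[0,-0.5,-89.5],"yaw":0,"claw":75},{"travel":[0,-0.5,-89.5],"yaw":0,"claw":75}], "force": 20}}

```text
clock: 2.5
eef_pos: [0.4978, -0.2546, 0.1719]
orientation: [[-0.994, -0.113, 0.002], [-0.113, 0.994, -0.001], [-0.001, -0.001, -1.0]]
wrist_force: [0.2, 1.5, 0.4]
gripper_width: 0.0841
```

Run:
```python
from h import *
s=bot.get_state(); print(s['clock'],s['eef_pos'],s['wrist_force'],s['gripper_width'])
w=snap("wrist","w2"); a=snap("side","d2"); crop(a,250,90,370,200,5,"d2c"); crop(w,150,130,360,300,3.5,"w2c")
```

```text
2.5 [ 0.49780532 -0.25455365  0.17188279] [0.17624766 1.51293472 0.43268127] 0.08410783286287454
```

View pics/w2c.png

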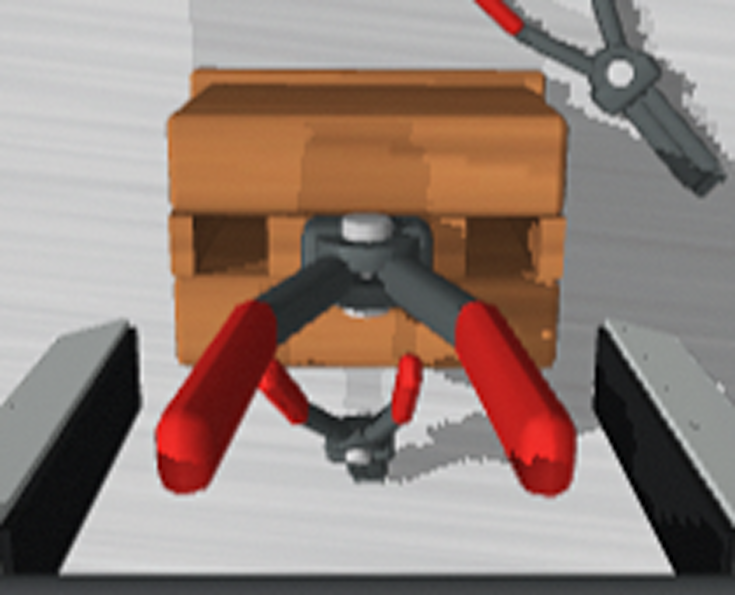

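View pics/d2c.png

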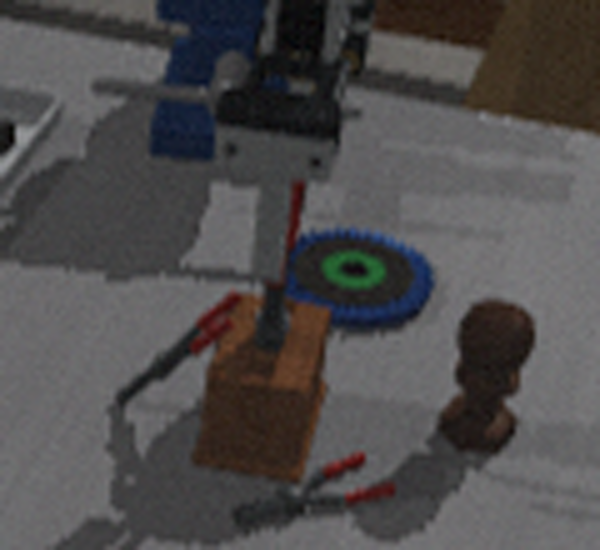

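>>> {"api": "carry_out", "payload": {"motion": [{"travel":[0,0,0],"yaw":0,"claw":65},{"travel":[0,0,0],"yaw":0,"claw":58},{"travel":[0,0,0],"yaw":0,"claw":55},{"travel":[0,0,0],"yaw":0,"claw":55},{"travel":[0,0,0],"yaw":0,"claw":55},{"travel":[0,0,0],"yaw":0,"claw":55},{"travel":[0,0,0],"yaw":0,"claw":55}], "force": 25}}

```text
clock: 3.18
eef_pos: [0.498, -0.2549, 0.1724]
orientation: [[-0.994, -0.113, 0.002], [-0.113, 0.994, -0.001], [-0.002, -0.002, -1.0]]
wrist_force: [-0.1, 0.6, 8.0]
gripper_width: 0.0551
```

>>> {"api": "carry_out", "payload": {"motion": [{"travel":[0,0,4],"yaw":0,"claw":55},{"travel":[0,0,10],"yaw":0,"claw":55},{"travel":[0,0,18],"yaw":0,"claw":55},{"travel":[0,0,28],"yaw":0,"claw":55},{"travel":[0,0,40],"yaw":0,"claw":55},{"travel":[0,0,52],"yaw":0,"claw":55},{"travel":[0,0,64],"yaw":0,"claw":55},{"travel":[0,0,76],"yaw":0,"claw":55},{"travel":[0,0,83],"yaw":0,"claw":55},{"travel":[0,0,85],"yaw":0,"claw":55}]}}

```text
clock: 4.02
eef_pos: [0.4978, -0.2546, 0.2578]
orientation: [[-0.994, -0.113, 0.002], [-0.113, 0.994, -0.001], [-0.002, -0.001, -1.0]]
wrist_force: [0.2, -0.9, -1.8]
gripper_width: 0.0551
```

Run:
```python
from h import *
s=bot.get_state(); print(s['clock'],s['eef_pos'],s['wrist_force'],s['gripper_width'])
w=snap("wrist","w3"); a=snap("side","d3"); crop(a,250,70,370,200,4.5,"d3c"); crop(w,150,130,360,300,3.5,"w3c")
```

```text
4.0167 [ 0.49778014 -0.25464384  0.25776883] [ 0.23724562 -0.89553277 -1.75550388] 0.05508970525964711
```

View pics/w3c.png

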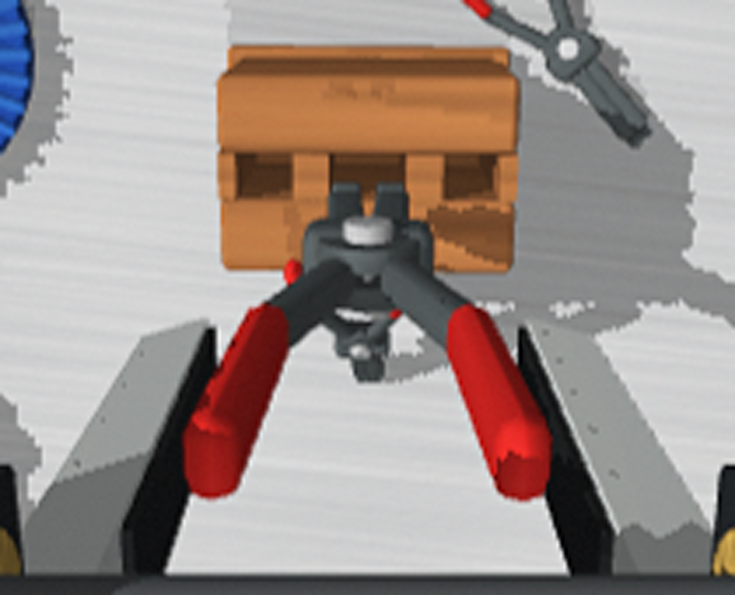

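View pics/d3c.png

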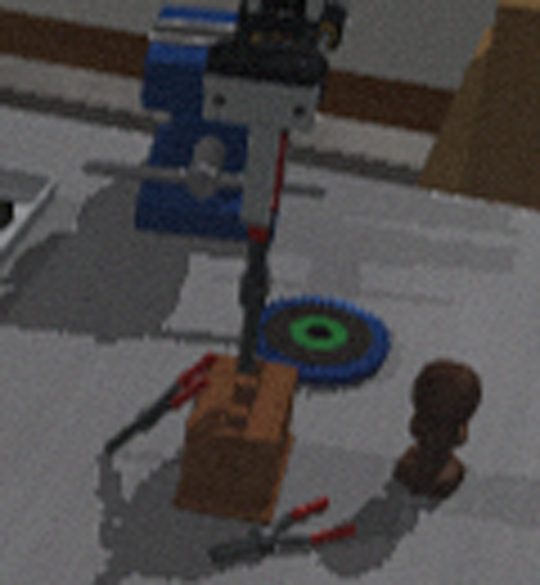

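```bash
cat > ring.py <<'E'
from h import *
np.set_printoptions(precision=4,suppress=True)
def ring(c,box,z=.029,thr=60):
    x0,y0,x1,y1=box; g=c['im'][y0:y1,x0:x1].max(2)
    m=(g<thr).astype(np.uint8); n,l,st,ce=cv2.connectedComponentsWithStats(m,connectivity=8)
    return m,l,st,x0,y0
E
python3 - <<'E'
from ring import *
for f,box in [("s1",(308,180,338,212)),("side0",(224,254,268,288))]:
    c=load(f); m,l,st,x0,y0=ring(c,box,thr=70)
    k=1+np.argmax(st[1:,4]); print(f,st)
    ys,xs=np.where(l==k); P=np.array([plane(c,x0+x,y0+y,.029)[:2] for x,y in zip(xs,ys)])
    (cx,cy),r=cv2.minEnclosingCircle(P.astype(np.float32)); print("encl",cx,cy,r, P.min(0),P.max(0),P.mean(0))
    # algebraic circle fit of back half pts
    mid=P[P[:,0]<P[:,0].min()+.04]
    A=np.c_[2*mid,np.ones(len(mid))]; s=np.linalg.lstsq(A,(mid**2).sum(1),rcond=None)[0]; print("circ",s[:2],np.sqrt(s[2]+s[0]**2+s[1]**2))
    e=P[P[:,0]>P[:,0].max()-.017]; print("ears mean",e.mean(0)); 
    d=e.mean(0)-s[:2]; print("yaw",np.degrees(np.arctan2(d[1],d[0])))
    crop(c,*box,14,f+"_r")
E
```

```text
s1 [[  0   0  30  32 870]
 [  5   8  16  18  90]]
encl 0.5149094462394714 0.21428970992565155 0.03484387323260307 [0.4802 0.187 ] [0.5486 0.2355] [0.5124 0.2118]
circ [0.5057 0.2117] 0.022492984278964116
ears mean [0.54   0.2113]
yaw -0.5571497562791812
side0 [[   0    0   44   34 1097]
 [  23    0   21   11  158]
 [   6    8   28   20  215]
 [  36   12    3    2    5]
 [  36   17    5   12   13]
 [  34   30    2    4    4]
 [   0   33    4    1    4]]
encl 0.5124675631523132 0.2141396701335907 0.035029105842113495 [0.4783 0.1877] [0.5461 0.2418] [0.5109 0.2149]
circ [0.5033 0.2147] 0.02270097710942621
ears mean [0.5378 0.2135]
yaw -1.9779491628351575
```

View pics/s1_r.png

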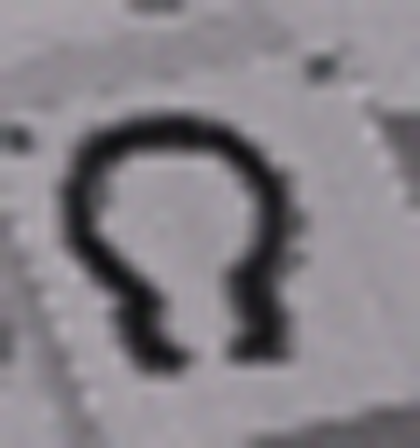

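>>> {"api": "carry_out", "payload": {"motion": [{"travel":[0,0,12],"yaw":0,"claw":55},{"travel":[0,5,25],"yaw":0,"claw":55},{"travel":[2,20,35],"yaw":0,"claw":55},{"travel":[5,42,40],"yaw":-1,"claw":55},{"travel":[8,68,40],"yaw":-2,"claw":55},{"travel":[10,98,40],"yaw":-3,"claw":55},{"travel":[13,130,40],"yaw":-4,"claw":55},{"travel":[15,162,40],"yaw":-5,"claw":55},{"travel":[18,194,40],"yaw":-6,"claw":55},{"travel":[20,226,40],"yaw":-7,"claw":55}]}}

```text
clock: 4.95
eef_pos: [0.5164, -0.0257, 0.2957]
orientation: [[-1.0, 0.009, -0.001], [0.009, 1.0, 0.001], [0.001, 0.001, -1.0]]
wrist_force: [0.9, 0.6, -2.0]
gripper_width: 0.0552
```

>>> {"api": "carry_out", "payload": {"motion": [{"travel":[3,32,0],"yaw":0,"claw":55},{"travel":[5,64,0],"yaw":-0.5,"claw":55},{"travel":[7,96,0],"yaw":-0.5,"claw":55},{"travel":[9,128,0],"yaw":-0.5,"claw":55},{"travel":[11,158,-5],"yaw":-0.5,"claw":55},{"travel":[13,186,-15],"yaw":-0.5,"claw":55},{"travel":[15,210,-27],"yaw":-0.5,"claw":55},{"travel":[16,228,-39],"yaw":-0.5,"claw":55},{"travel":[16,238,-47],"yaw":-0.5,"claw":55},{"travel":[16,241,-50],"yaw":-0.5,"claw":55}]}}

```text
clock: 5.78
eef_pos: [0.5311, 0.2151, 0.2444]
orientation: [[-1.0, 0.014, -0.003], [0.014, 1.0, 0.0], [0.003, 0.0, -1.0]]
wrist_force: [0.1, -0.8, -2.5]
gripper_width: 0.0549
```

>>> {"api": "carry_out", "payload": {"motion": [{"travel":[0,0,0],"yaw":0,"claw":55},{"travel":[0,0,0],"yaw":0,"claw":55}]}}

```text
clock: 5.95
eef_pos: [0.533, 0.2114, 0.246]
orientation: [[-1.0, 0.018, -0.0], [0.018, 1.0, -0.001], [0.0, -0.001, -1.0]]
wrist_force: [-0.2, -0.3, -0.6]
gripper_width: 0.055
```

Run:
```python
from h import *
s=bot.get_state(); print(s['clock'],s['eef_pos'],s['wrist_force'],s['gripper_width'],s['orientation'])
w=snap("wrist","w4"); a=snap("side","d4"); crop(a,190,190,310,300,5,"d4c"); crop(w,180,100,330,250,4,"w4c")
```

```text
5.95 [0.53303351 0.21137524 0.24604434] [-0.23513116 -0.33094022 -0.62603743] 0.055003048617682224 [[-9.99830070e-01  1.84328435e-02 -2.45839466e-04]
 [ 1.84331186e-02  9.99829413e-01 -1.16829235e-03]
 [ 2.24262579e-04 -1.17262541e-03 -9.99999287e-01]]
```

View pics/w4c.png

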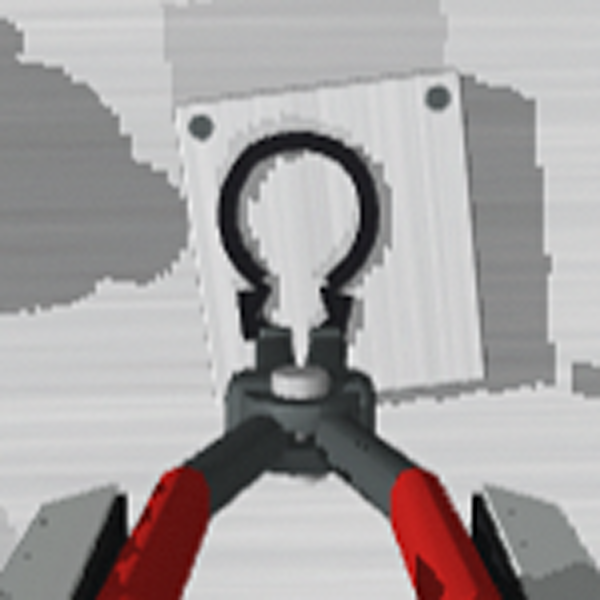

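View pics/d4c.png

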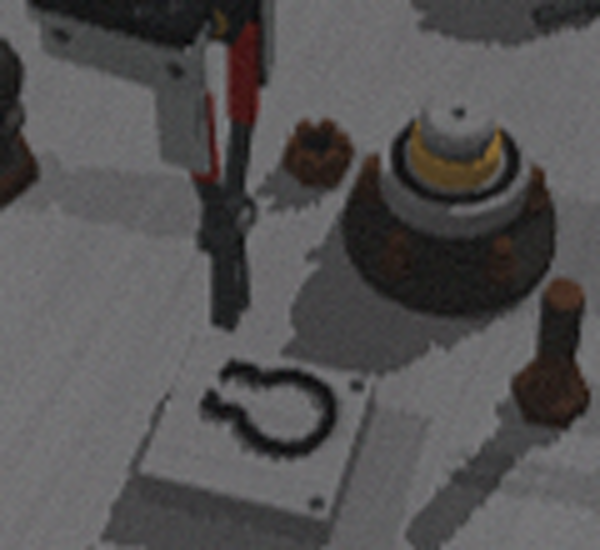

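Run:
```python
from ring import *
w=load("w4"); f=lambda u,v,z=.029: plane(w,180+u/4,100+v/4,z)
m=(w['im'][100:186,225:290].max(2)<75).astype(np.uint8)
n,l,st,ce=cv2.connectedComponentsWithStats(m); print(st)
k=1+np.argmax(st[1:,4]); ys,xs=np.where(l==k)
P=np.array([plane(w,225+x,100+y,.029)[:2] for x,y in zip(xs,ys)])
mid=P[P[:,0]<P[:,0].min()+.042]
A=np.c_[2*mid,np.ones(len(mid))]; s=np.linalg.lstsq(A,(mid**2).sum(1),rcond=None)[0]; print("circ",s[:2],np.sqrt(s[2]+s[0]**2+s[1]**2),P.min(0),P.max(0))
print("centre",f(299,208),"back outer",f(299,130),"back inner",f(299,150),"ear corner outer L/R at inner end",f(238,292),f(354,292),"ear mid",(f(238,312)+f(354,312))/2)
print("outer L R",f(218,208),f(380,208))
# tips : z
for z in (.09,.088): print("tips L outer/R outer",f(257,330,z),f(346,330,z),"mid",f(301,330,z), "gap bottom", f(301,362,z))
print("bolt", f(300,382,.165))
print("block corners",f(180,105,.025),f(460,70,.025),f(485,378,.025))
print([dep(w,180+u/4,100+v/4) for u,v in [(272,345),(328,345),(272,360)]])
```

```text
[[   0    0   65   86 4958]
 [  10   33   40   53  632]]
circ [0.503  0.2121] 0.022641237403271505 [0.4786 0.1878] [0.5444 0.2368]
centre [0.5019 0.2128 0.029 ] back outer [0.4781 0.2132 0.029 ] back inner [0.4841 0.2131 0.029 ] ear corner outer L/R at inner end [0.5281 0.1929 0.029 ] [0.5288 0.2297 0.029 ] ear mid [0.535  0.2112 0.029 ]
outer L R [0.5014 0.1875 0.029 ] [0.5024 0.2381 0.029 ]
tips L outer/R outer [0.5275 0.201  0.09  ] [0.5279 0.2249 0.09  ] mid [0.5277 0.2128 0.09  ] gap bottom [0.5365 0.2126 0.09  ]
tips L outer/R outer [0.5279 0.2009 0.088 ] [0.5284 0.2249 0.088 ] mid [0.5281 0.2128 0.088 ] gap bottom [0.537  0.2126 0.088 ]
bolt [0.5225 0.2125 0.165 ]
block corners [0.47   0.1766 0.025 ] [0.4612 0.2629 0.025 ] [0.5589 0.2726 0.025 ]
[array([0.5276, 0.2054, 0.108 ]), array([0.5279, 0.2196, 0.1077]), array([0.527 , 0.2058, 0.1265])]
```

>>> {"api": "carry_out", "payload": {"motion": [{"travel":[1,-0.5,-5],"yaw":0,"claw":55},{"travel":[2,-1,-14],"yaw":0,"claw":55},{"travel":[3,-1.3,-24],"yaw":0,"claw":55},{"travel":[3.3,-1.3,-34],"yaw":0,"claw":55},{"travel":[3.3,-1.3,-43],"yaw":0,"claw":55},{"travel":[3.3,-1.3,-49],"yaw":0,"claw":55},{"travel":[3.3,-1.3,-52],"yaw":0,"claw":55},{"travel":[3.3,-1.3,-52],"yaw":0,"claw":55},{"travel":[3.3,-1.3,-52],"yaw":0,"claw":55},{"travel":[3.3,-1.3,-52],"yaw":0,"claw":55}]}}

```text
clock: 6.88
eef_pos: [0.5366, 0.2115, 0.1944]
orientation: [[-1.0, 0.017, 0.001], [0.017, 1.0, 0.0], [-0.001, 0.0, -1.0]]
wrist_force: [0.7, -0.5, -2.1]
gripper_width: 0.0549
```

Run:
```python
from h import *
s=bot.get_state(); print(s['clock'],s['eef_pos'],s['wrist_force'],s['gripper_width'],s['orientation'][:,2])
w=snap("wrist","w5"); a=snap("side","d5"); b=snap("scene","s5");crop(a,190,190,310,300,5,"d5c"); crop(w,190,80,320,210,5,"w5c"); crop(b,280,130,360,220,6,"s5c")
```

```text
6.8833 [0.5366085  0.21151677 0.19437743] [ 0.66906371 -0.49488681 -2.10199391] 0.05494806030525963 [ 7.83778552e-04  4.43087998e-04 -9.99999595e-01]
```

View pics/w5c.png

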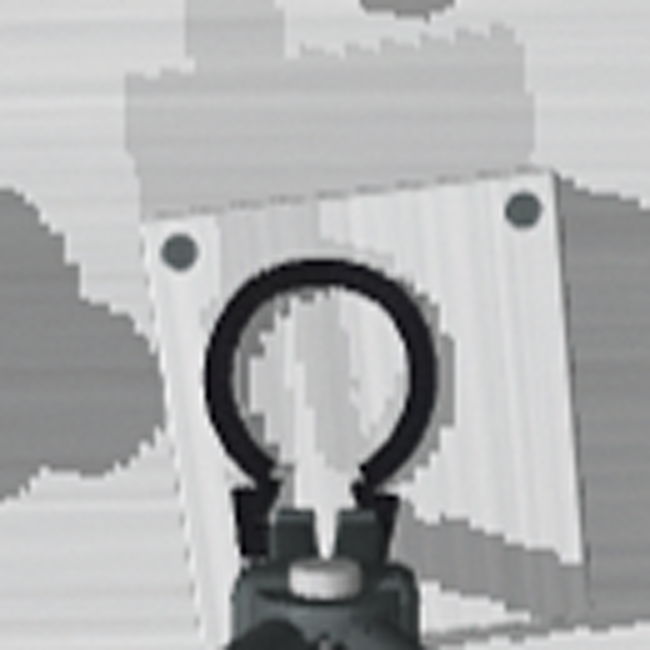

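View pics/d5c.png

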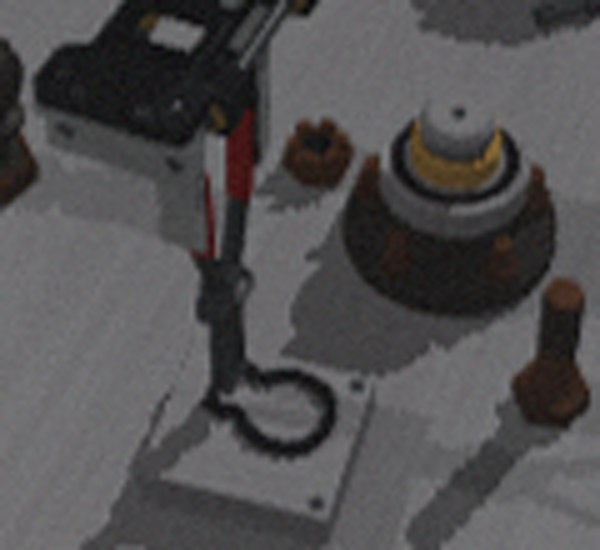

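View pics/s5c.png

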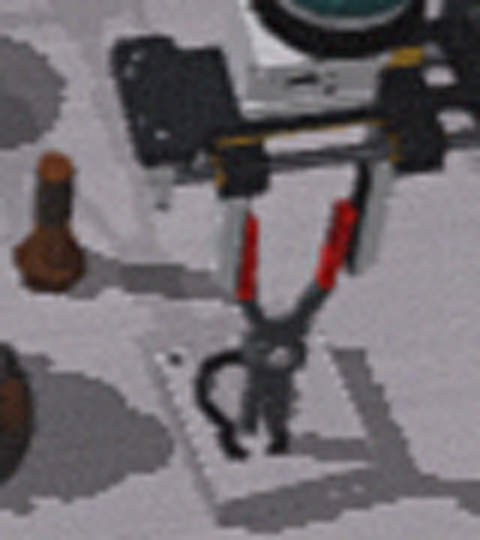

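Run:
```python
from ring import *
w=load("w5");b=load("s5");d=load("d5")
for X in [(.5361,.2112,.029),(.5366,.2127,.035),(.5446,.2,.029),(.5446,.222,.029)]:
    p=proj(b,X);q=proj(d,X); print(X,"scene crop",(p-[280,130])*6,"side crop",(q-[190,190])*5)
f=lambda u,v,z: plane(w,190+u/5,80+v/5,z)
print(f(316,495,.029),f(323,520,.037),f(320,259,.029),f(320,286,.029),"ear ends",f(252,555,.029),f(238,489,.029),f(398,494,.029))
print(dep(w,190+290/5,80+525/5),dep(w,190+355/5,80+525/5))
```

```text
(0.5361, 0.2112, 0.029) scene crop [254.4113 433.7651] side crop [228.0982 386.008 ]
(0.5366, 0.2127, 0.035) scene crop [258.6099 427.5971] side crop [225.6367 380.7582]
(0.5446, 0.2, 0.029) scene crop [237.4788 450.1708] side crop [222.161  364.7536]
(0.5446, 0.222, 0.029) scene crop [278.6189 443.9618] side crop [204.2855 396.7412]
[0.5294 0.211  0.029 ] [0.5333 0.2125 0.037 ] [0.4786 0.2128 0.029 ] [0.4842 0.2127 0.029 ] ear ends [0.5428 0.1965 0.029 ] [0.5278 0.1939 0.029 ] [0.5295 0.2291 0.029 ]
[0.5311 0.2057 0.0512] [0.5315 0.2191 0.0504]
```

>>> {"api": "carry_out", "payload": {"motion": [{"travel":[-0.3,-1.5,0],"yaw":-1,"claw":55},{"travel":[-0.3,-1.5,-3],"yaw":-1,"claw":55},{"travel":[-0.3,-1.5,-6],"yaw":-1,"claw":55},{"travel":[-0.3,-1.5,-8],"yaw":-1,"claw":55},{"travel":[-0.3,-1.5,-9],"yaw":-1,"claw":55},{"travel":[-0.3,-1.5,-9.5],"yaw":-1,"claw":55},{"travel":[-0.3,-1.5,-9.5],"yaw":-1,"claw":55},{"travel":[-0.3,-1.5,-9.5],"yaw":-1,"claw":55}]}}

```text
clock: 7.7
eef_pos: [0.536, 0.2098, 0.1845]
orientation: [[-0.999, 0.035, 0.0], [0.035, 0.999, 0.0], [-0.0, 0.0, -1.0]]
wrist_force: [0.5, 0.0, -1.7]
gripper_width: 0.0549
```

Run:
```python
from h import *
s=bot.get_state(); print(s['clock'],s['eef_pos'],s['wrist_force'],s['gripper_width'],s['orientation'][:,2])
w=snap("wrist","w6"); a=snap("side","d6"); b=snap("scene","s6");crop(a,200,230,290,300,7,"d6c"); crop(w,190,80,320,210,5,"w6c"); crop(b,290,170,350,220,10,"s6c")
```

```text
7.7 [0.53604039 0.20979243 0.18447803] [ 0.49774522  0.0463911  -1.72872015] 0.054861501386361367 [ 4.72464174e-06  7.14086913e-05 -9.99999997e-01]
```

View pics/w6c.png

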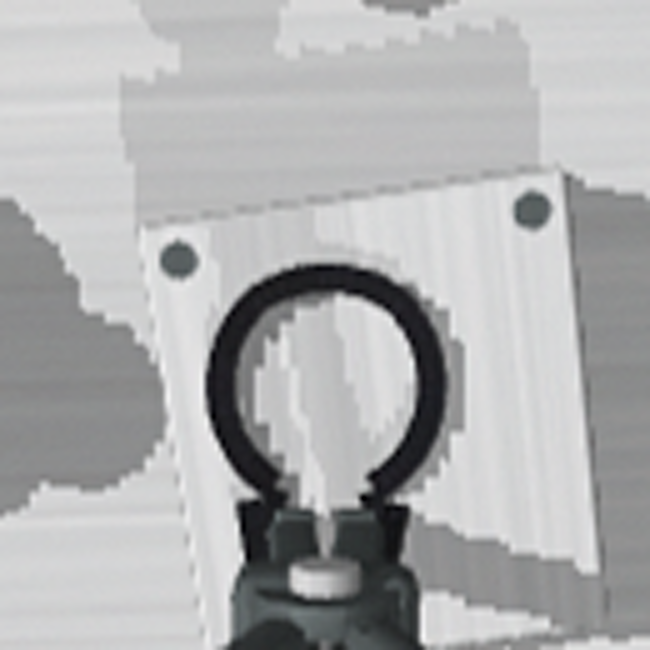

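View pics/s6c.png

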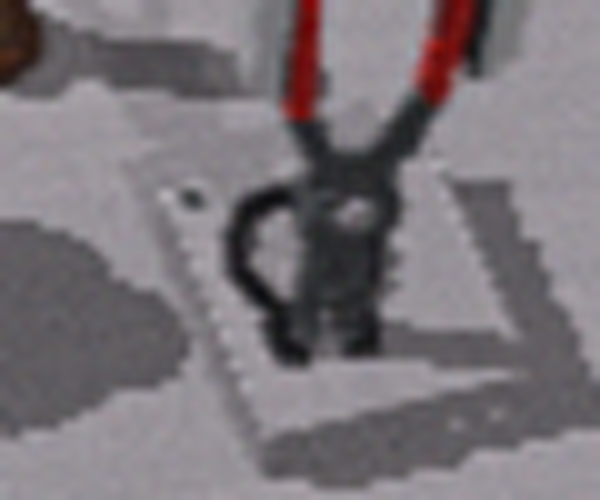

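View pics/d6c.png

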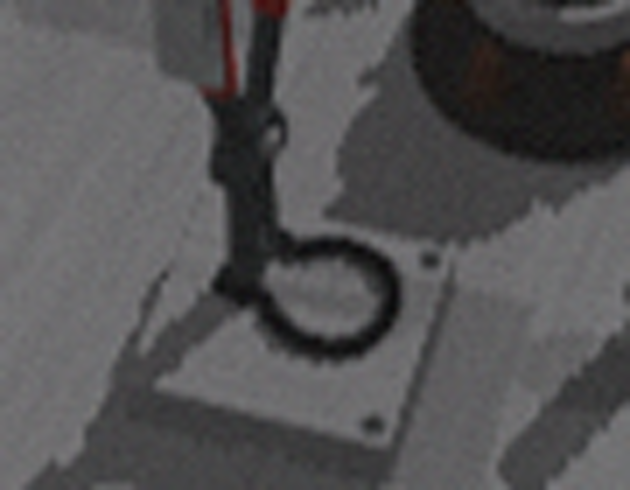

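>>> {"api": "carry_out", "payload": {"motion": [{"travel":[0,0,-0.3],"yaw":0,"claw":55},{"travel":[0,0,-0.6],"yaw":0,"claw":55},{"travel":[0,0,-0.6],"yaw":0,"claw":55}]}}

```text
clock: 8.1
eef_pos: [0.5362, 0.2098, 0.1841]
orientation: [[-0.999, 0.035, 0.0], [0.035, 0.999, 0.0], [-0.0, 0.0, -1.0]]
wrist_force: [-0.4, -0.5, 0.1]
gripper_width: 0.0555
```

>>> {"api": "carry_out", "payload": {"motion": [{"travel":[0,0,-0.3],"yaw":0,"claw":55},{"travel":[0,0,-0.6],"yaw":0,"claw":55},{"travel":[0,0,-0.6],"yaw":0,"claw":55}]}}

```text
clock: 8.35
eef_pos: [0.5366, 0.2099, 0.1839]
orientation: [[-0.999, 0.035, 0.001], [0.035, 0.999, 0.0], [-0.001, 0.0, -1.0]]
wrist_force: [0.8, -0.7, 4.2]
gripper_width: 0.0552
```

>>> {"api": "carry_out", "payload": {"motion": [{"travel":[0,0,-0.2],"yaw":0,"claw":52},{"travel":[0,0,-0.3],"yaw":0,"claw":49},{"travel":[0,0,-0.5],"yaw":0,"claw":46},{"travel":[0,0,-0.6],"yaw":0,"claw":44},{"travel":[0,0,-0.6],"yaw":0,"claw":44},{"travel":[0,0,-0.6],"yaw":0,"claw":44}], "force": 40}}

```text
clock: 8.85
eef_pos: [0.5374, 0.2101, 0.1846]
orientation: [[-0.999, 0.035, 0.004], [0.035, 0.999, 0.001], [-0.004, 0.001, -1.0]]
wrist_force: [-0.1, -1.6, 11.8]
gripper_width: 0.0443
```

Run:
```python
from h import *
s=bot.get_state(); print(s['clock'],s['eef_pos'],s['wrist_force'],s['gripper_width'],s['orientation'][:,2])
w=snap("wrist","w7"); b=snap("scene","s7"); crop(w,190,80,320,210,5,"w7c"); crop(b,290,170,350,220,10,"s7c")
```

```text
8.85 [0.53742816 0.21005204 0.18455457] [-0.14749544 -1.63576695 11.81772344] 0.04427274160723072 [ 3.57028577e-03  7.47685913e-04 -9.99993347e-01]
```

View pics/w7c.png

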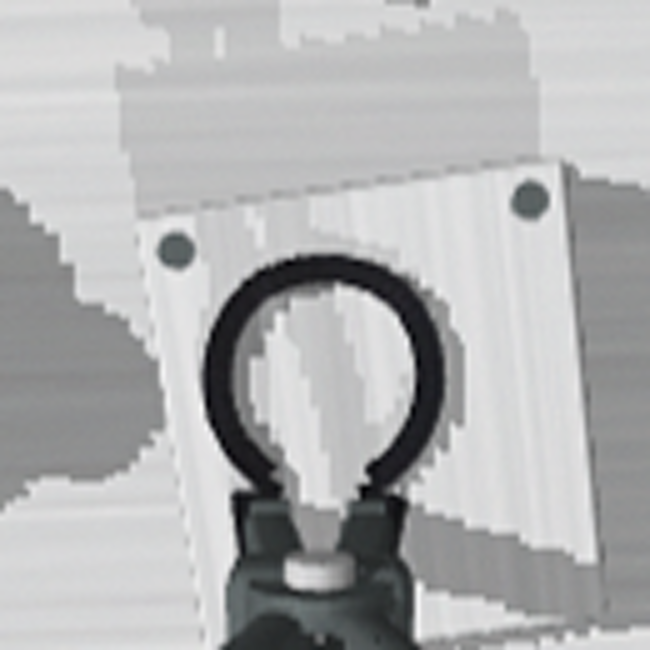

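View pics/s7c.png

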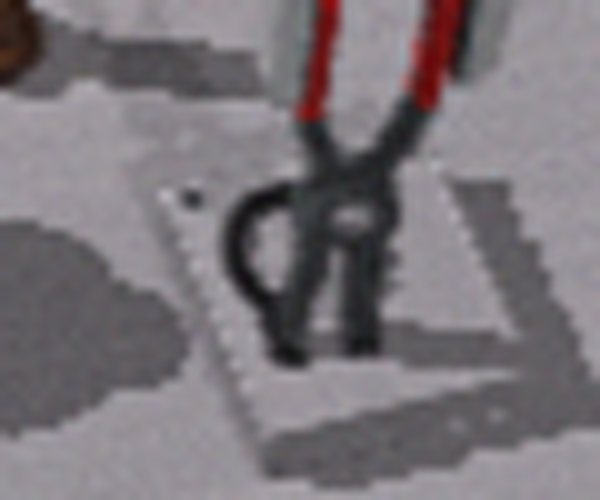

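>>> {"api": "carry_out", "payload": {"motion": [{"travel":[-0.3,0,0.3],"yaw":0,"claw":42},{"travel":[-0.6,0,0.6],"yaw":0,"claw":40},{"travel":[-0.8,0,0.8],"yaw":0,"claw":38},{"travel":[-0.8,0,0.9],"yaw":0,"claw":36},{"travel":[-0.8,0,0.9],"yaw":0,"claw":36},{"travel":[-0.8,0,0.9],"yaw":0,"claw":36}]}}

```text
clock: 9.45
eef_pos: [0.5365, 0.208, 0.185]
orientation: [[-0.999, 0.036, 0.003], [0.036, 0.999, -0.002], [-0.003, -0.002, -1.0]]
wrist_force: [-0.7, -3.2, 10.7]
gripper_width: 0.0365
```

Run:
```python
from h import *
s=bot.get_state(); print(s['clock'],s['eef_pos'],s['wrist_force'],s['gripper_width'],s['orientation'][:,2])
w=snap("wrist","w8"); b=snap("scene","s8"); crop(w,190,80,320,210,5,"w8c"); crop(b,290,170,350,220,10,"s8c")
```

```text
9.45 [0.53653783 0.20804253 0.18500232] [-0.73091726 -3.17337927 10.65383511] 0.03645130037361971 [ 0.00261745 -0.00237831 -0.99999375]
```

View pics/w8c.png

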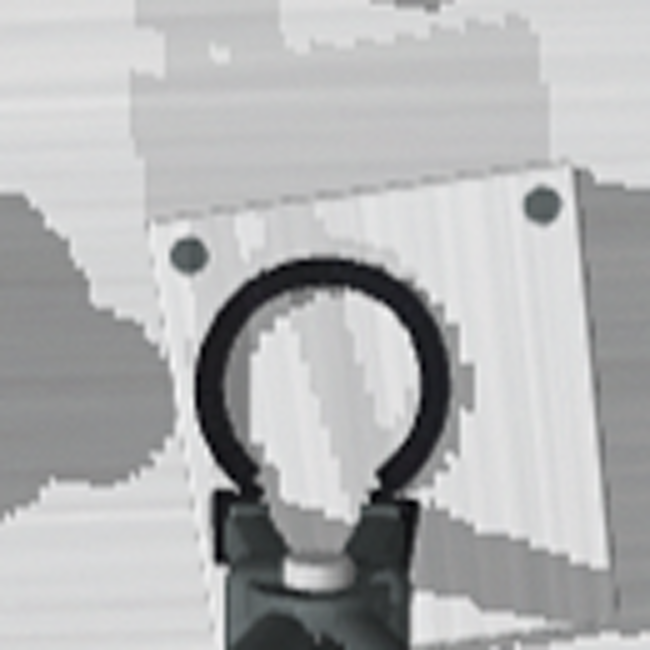

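View pics/s8c.png

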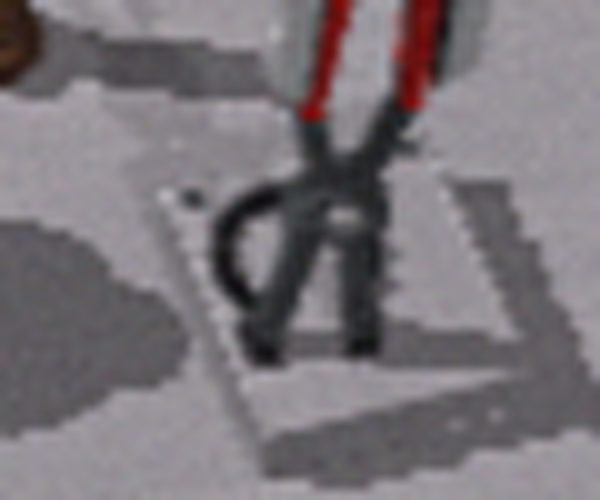

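>>> {"api": "carry_out", "payload": {"motion": [{"travel":[0,0,0.6],"yaw":0,"claw":36},{"travel":[0,0,1.0],"yaw":0,"claw":34},{"travel":[0,0,1.3],"yaw":0,"claw":31},{"travel":[0,0,1.6],"yaw":0,"claw":29},{"travel":[0,0,1.6],"yaw":0,"claw":29},{"travel":[0,0,1.6],"yaw":0,"claw":29}]}}

```text
clock: 10.05
eef_pos: [0.5356, 0.2078, 0.1854]
orientation: [[-0.999, 0.036, 0.0], [0.036, 0.999, -0.003], [-0.0, -0.003, -1.0]]
wrist_force: [-0.1, -4.5, 5.3]
gripper_width: 0.0295
```

Run:
```python
from h import *
s=bot.get_state(); print(s['clock'],s['eef_pos'],s['wrist_force'],s['gripper_width'],s['orientation'][:,2])
w=snap("wrist","w9"); b=snap("scene","s9");d=snap("side","d9"); crop(w,190,80,320,210,5,"w9c"); crop(b,290,170,350,220,10,"s9c"); crop(d,200,210,290,300,7,"d9c")
```

```text
10.05 [0.53556375 0.20776717 0.18544502] [-0.11530071 -4.50109546  5.34534451] 0.029494072922284363 [ 2.00161861e-04 -2.95875321e-03 -9.99995603e-01]
```

View pics/w9c.png

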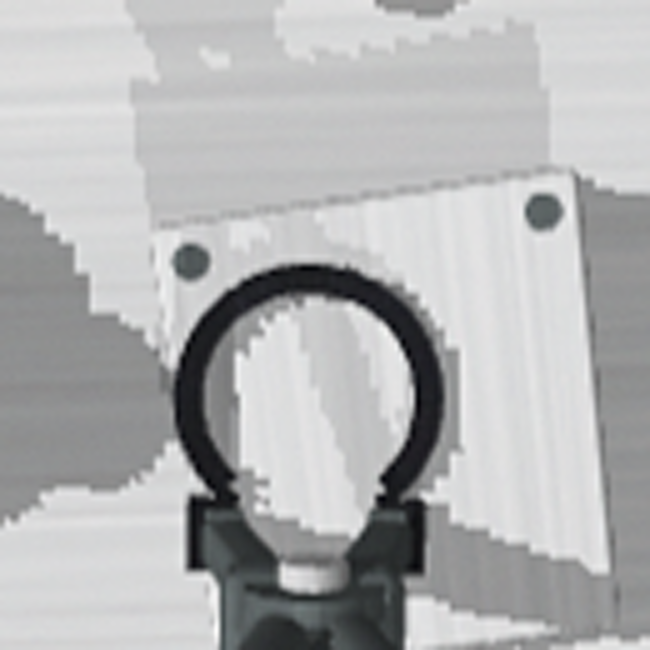

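View pics/s9c.png

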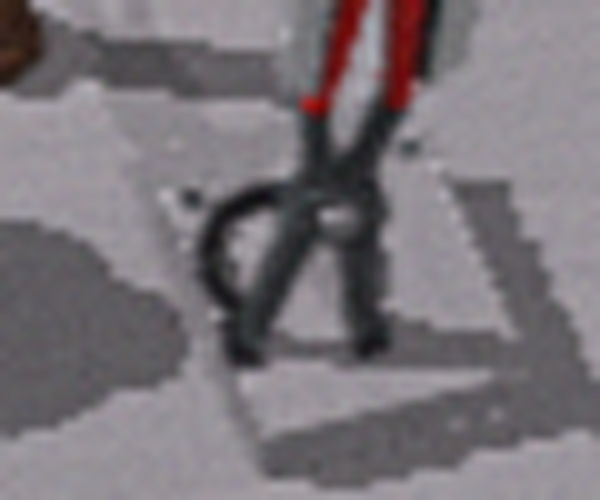

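View pics/d9c.png

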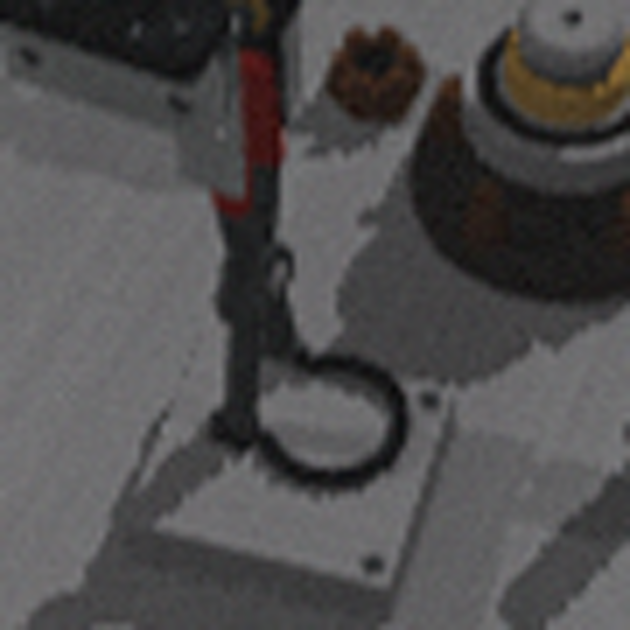

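>>> {"api": "carry_out", "payload": {"motion": [{"travel":[0,0,0.5],"yaw":0,"claw":27},{"travel":[0,0,0.9],"yaw":0,"claw":25},{"travel":[0,0,1.2],"yaw":0,"claw":23},{"travel":[0,0,1.4],"yaw":0,"claw":21},{"travel":[0,0,1.4],"yaw":0,"claw":20},{"travel":[0,0,1.4],"yaw":0,"claw":20},{"travel":[0,0,1.4],"yaw":0,"claw":20}]}}

```text
clock: 10.78
eef_pos: [0.535, 0.21, 0.1864]
orientation: [[-0.999, 0.035, -0.0], [0.035, 0.999, 0.0], [0.0, 0.0, -1.0]]
wrist_force: [-0.0, -0.5, -1.7]
gripper_width: 0.0269
```

Run:
```python
from h import *
s=bot.get_state(); print(s['clock'],s['eef_pos'],s['wrist_force'],s['gripper_width'],s['orientation'][:,2])
w=snap("wrist","w10"); b=snap("scene","s10");crop(w,190,80,320,210,5,"w10c"); crop(b,290,170,350,220,10,"s10c")
```

```text
10.7833 [0.53501577 0.2099909  0.18637032] [-0.0325012  -0.54888647 -1.68717762] 0.026922374552030323 [-4.45519007e-04  2.49934754e-04 -9.99999870e-01]
```

View pics/w10c.png

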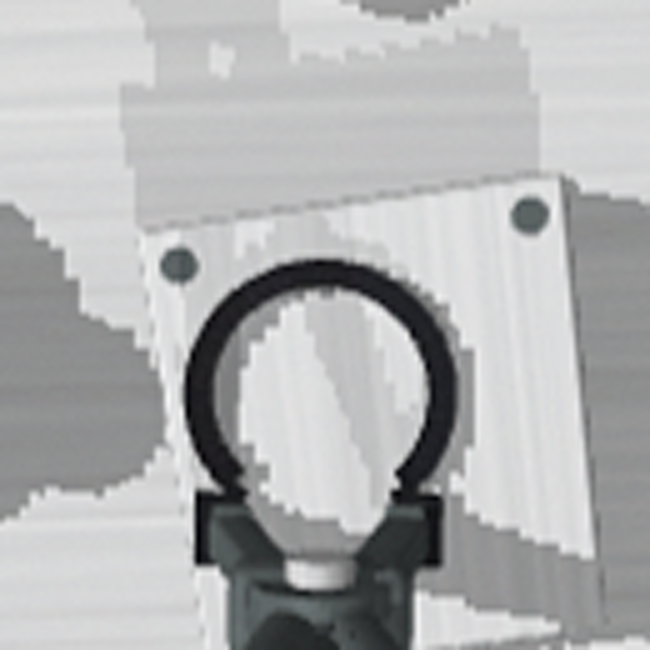

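View pics/s10c.png

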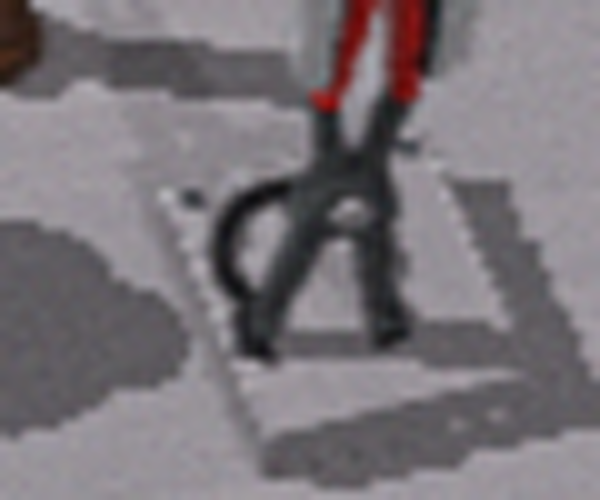

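>>> {"api": "carry_out", "payload": {"motion": [{"travel":[0,0,0],"yaw":0,"claw":20},{"travel":[0,0,0],"yaw":0,"claw":20},{"travel":[0,0,0],"yaw":0,"claw":20},{"travel":[0,0,0],"yaw":0,"claw":20}], "force": 55}}

```text
clock: 11.22
eef_pos: [0.5352, 0.2098, 0.1866]
orientation: [[-0.999, 0.035, 0.0], [0.035, 0.999, 0.0], [-0.0, 0.0, -1.0]]
wrist_force: [0.5, -0.1, -1.0]
gripper_width: 0.0258
```

Run:
```python
from h import *
s=bot.get_state(); print(s['clock'],s['eef_pos'],s['wrist_force'],s['gripper_width'],s['orientation'][:,2])
w=snap("wrist","w11");crop(w,190,80,320,210,5,"w11c"); crop(w,140,150,370,330,3.4,"w11d")
```

```text
11.2167 [0.53522195 0.20975212 0.18661077] [ 0.45368318 -0.11422489 -1.02371716] 0.025821102939067947 [ 1.22852993e-05  8.34475812e-05 -9.99999996e-01]
```

View pics/w11c.png

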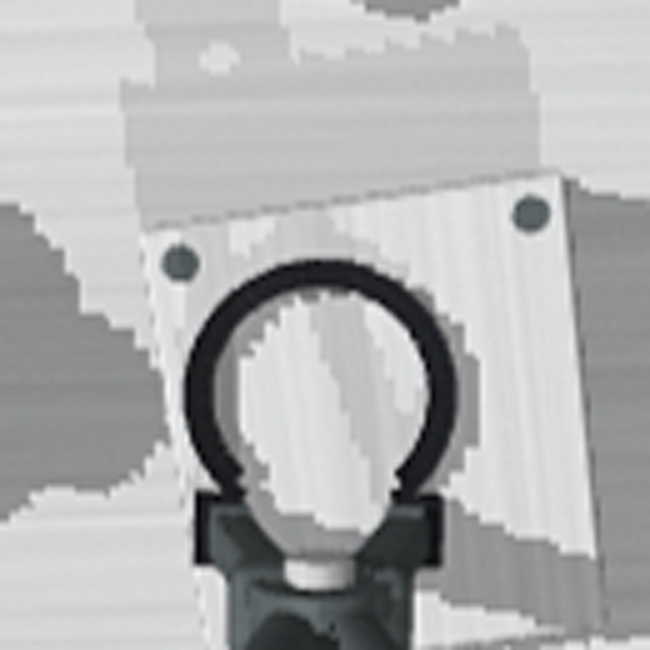

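View pics/w11d.png

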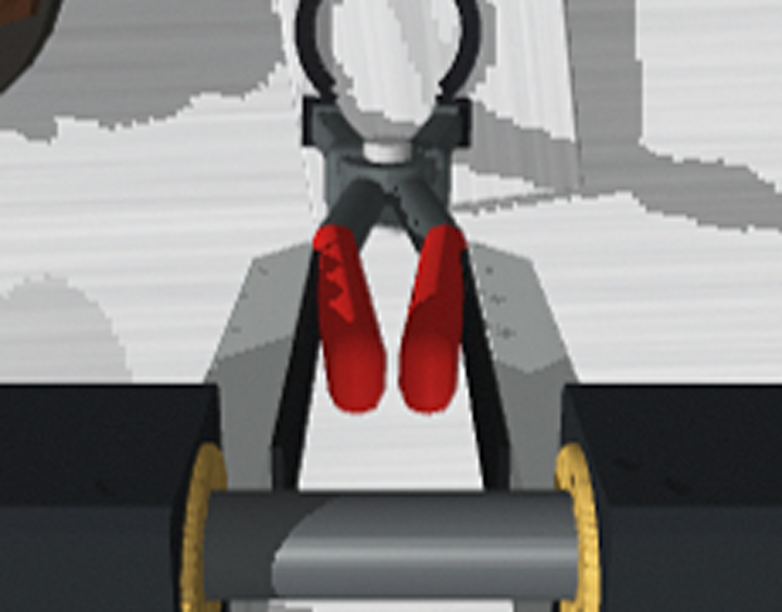

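>>> {"api": "carry_out", "payload": {"motion": [{"travel":[0,0,0.5],"yaw":0,"claw":20},{"travel":[0,0,1.5],"yaw":0,"claw":20},{"travel":[0,0,3],"yaw":0,"claw":20},{"travel":[0,0,5],"yaw":0,"claw":20},{"travel":[0,0,8],"yaw":0,"claw":20},{"travel":[0,0,12],"yaw":0,"claw":20},{"travel":[0,0,16],"yaw":0,"claw":20},{"travel":[0,0,19],"yaw":0,"claw":20},{"travel":[0,0,20],"yaw":0,"claw":20},{"travel":[0,0,20],"yaw":0,"claw":20}]}}

```text
clock: 12.1
eef_pos: [0.5354, 0.2098, 0.2071]
orientation: [[-0.999, 0.035, 0.001], [0.035, 0.999, 0.0], [-0.001, 0.0, -1.0]]
wrist_force: [0.1, 1.0, -2.4]
gripper_width: 0.0261
```

Run:
```python
from h import *
s=bot.get_state(); print(s['clock'],s['eef_pos'],s['wrist_force'],s['gripper_width'],s['orientation'][:,2])
w=snap("wrist","w12");crop(w,170,80,330,240,4,"w12c"); d=snap("side","d12");crop(d,190,190,300,300,6,"d12c")
```

```text
12.1 [0.5354391  0.20984125 0.20705558] [ 0.05800342  0.97726512 -2.3868967 ] 0.026122587833853187 [ 7.60750047e-04  2.99401201e-04 -9.99999666e-01]
```

View pics/w12c.png

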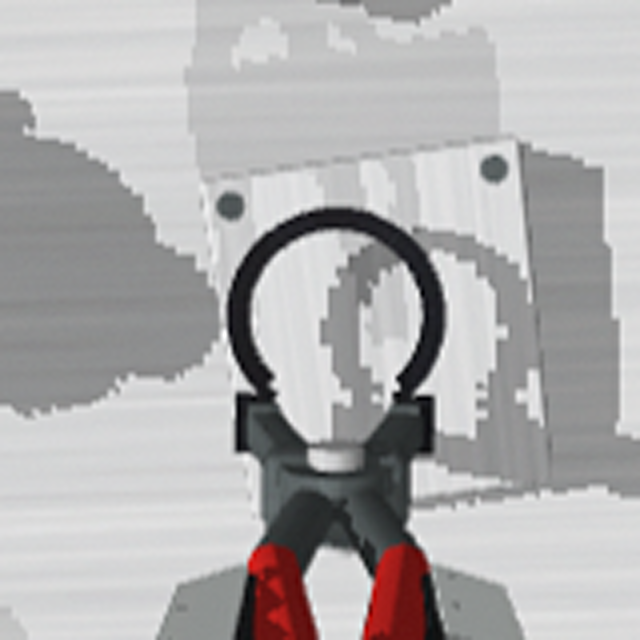

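View pics/d12c.png

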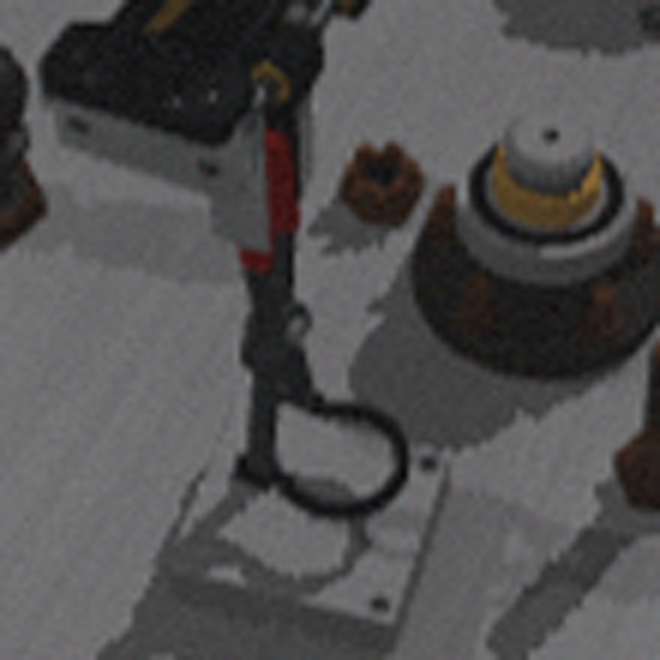

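```bash
cat >> ring.py <<'E'
def ringfit(c,box,z,thr=75):
    m,l,st,x0,y0=ring(c,box,thr=thr); k=1+np.argmax(st[1:,4]); ys,xs=np.where(l==k)
    P=np.array([plane(c,x0+x,y0+y,z)[:2] for x,y in zip(xs,ys)])
    mid=P[P[:,0]<P[:,0].min()+.042]
    (cx,cy),r=cv2.minEnclosingCircle(mid.astype(np.float32))
    Q=np.array([dep(c,x0+x,y0+y) for x,y in zip(xs,ys)]); return (cx,cy,r),P,Q
E
python3 - <<'E'
from ring import *
w=load("w12"); C,P,Q=ringfit(w,(220,125,290,192),.0495); print(C,P.min(0),P.max(0))
ok=abs(Q[:,2]-.05)<.02; Q=Q[ok]; A=np.c_[Q[:,:2],np.ones(len(Q))]; print("plane slopes",np.linalg.lstsq(A,Q[:,2],rcond=None)[0],"z med",np.median(Q[:,2]), "back z",np.median(Q[Q[:,0]<Q[:,0].min()+.006,2]), "front", np.median(Q[Q[:,0]>Q[:,0].max()-.006,2]))
# stub: bounding of end face; scene s1 & side, depth-based
f=load("s1"); print("scene stub end",plane(f,220+232/5,130+257/5,.099))
d=load("d12"); print("side stub end", plane(d,190+551/6,190+135/6,.099))
w0=load("wrist0"); 
print("tri",tri([(f,220+232/5,130+257/5),(d,190+551/6,190+135/6)]))
print("w0",plane(w0,69.5,150.5,.099))
crop(w0,30,90,170,200,5,"w0stub")
E
```

```text
(0.505403995513916, 0.21058376133441925, 0.028673462569713593) [0.4771 0.1824] [0.5409 0.2386]
plane slopes [ 0.0968 -0.0013  0.0015] z med 0.049164066583950894 back z 0.048577337611646676 front 0.050065485815668304
scene stub end [0.4761 0.0437 0.099 ]
side stub end [0.4718 0.0444 0.099 ]
tri [0.4731 0.0433 0.0966]
w0 [0.4739 0.0435 0.099 ]
```

View pics/w0stub.png

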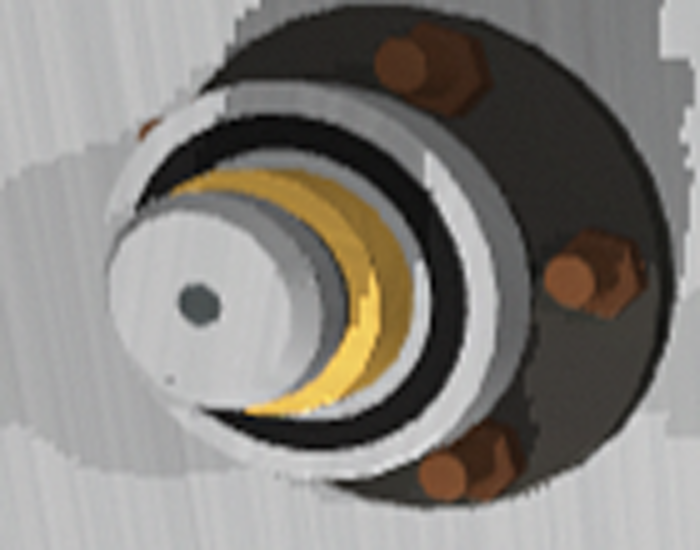

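>>> {"api": "carry_out", "payload": {"motion": [{"travel":[0,0,8],"yaw":0,"claw":20},{"travel":[0,0,20],"yaw":0,"claw":20},{"travel":[0,0,34],"yaw":0,"claw":20},{"travel":[0,-3,48],"yaw":0,"claw":20},{"travel":[-1,-9,59],"yaw":0,"claw":20},{"travel":[-3,-18,65],"yaw":0,"claw":20},{"travel":[-5,-30,68],"yaw":0,"claw":20},{"travel":[-8,-44,68],"yaw":0,"claw":20},{"travel":[-11,-60,68],"yaw":0,"claw":20},{"travel":[-14,-76,68],"yaw":0,"claw":20}]}}

```text
clock: 13.03
eef_pos: [0.5203, 0.1315, 0.2741]
orientation: [[-0.999, 0.036, -0.001], [0.036, 0.999, -0.001], [0.001, -0.001, -1.0]]
wrist_force: [0.3, -0.3, -1.4]
gripper_width: 0.0263
```

>>> {"api": "carry_out", "payload": {"motion": [{"travel":[-3,-16,0],"yaw":0,"claw":20},{"travel":[-6,-32,0],"yaw":0,"claw":20},{"travel":[-9,-48,0],"yaw":0,"claw":20},{"travel":[-12,-62,0],"yaw":0,"claw":20},{"travel":[-15,-75,0],"yaw":0,"claw":20},{"travel":[-17,-84,0],"yaw":0,"claw":20},{"travel":[-17.7,-89,0],"yaw":0,"claw":20},{"travel":[-17.7,-91,0],"yaw":0,"claw":20},{"travel":[-17.7,-91,0],"yaw":0,"claw":20},{"travel":[-17.7,-91,0],"yaw":0,"claw":20}]}}

```text
clock: 13.87
eef_pos: [0.5036, 0.0434, 0.2746]
orientation: [[-0.999, 0.034, 0.0], [0.034, 0.999, 0.001], [-0.0, 0.001, -1.0]]
wrist_force: [0.3, -0.2, -1.6]
gripper_width: 0.026
```

Run:
```python
from h import *
s=bot.get_state(); print(s['clock'],s['eef_pos'],s['wrist_force'],s['gripper_width'],s['orientation'][:,2])
w=snap("wrist","w13");crop(w,170,80,330,240,4,"w13c"); d=snap("side","d13");crop(d,230,150,330,250,6,"d13c")
```

```text
13.8667 [0.50361289 0.04335166 0.27457991] [ 0.32454454 -0.2041475  -1.64025154] 0.026029412398829638 [ 1.30818393e-04  6.20033544e-04 -9.99999799e-01]
```

View pics/w13c.png

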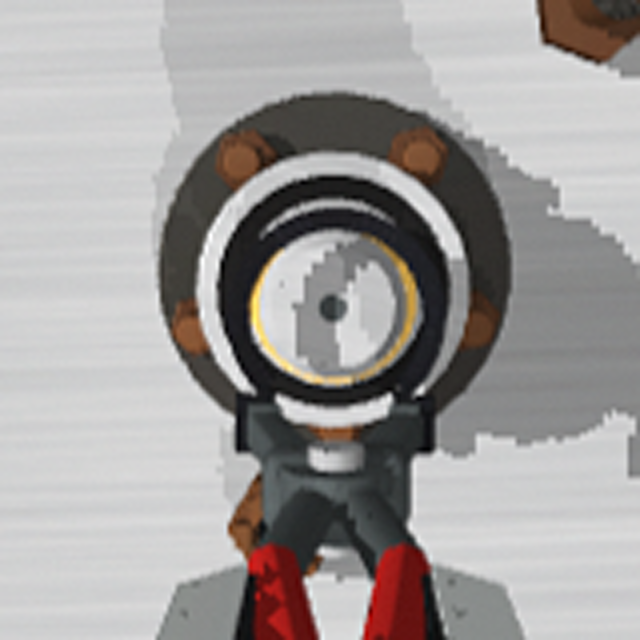

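View pics/d13c.png

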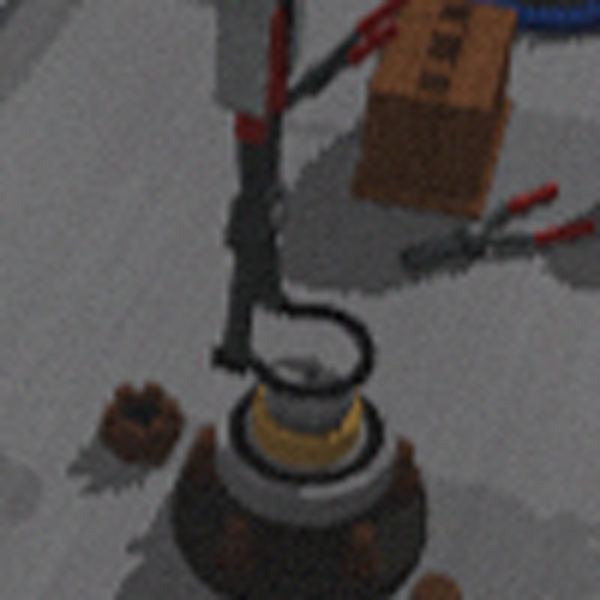

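Run:
```python
from ring import *
w=load("w13"); g=w['im'][100:200,210:300]
# end-face: depth near .099
H,W=w['d'].shape
pts=[];ur=[]
for v in range(120,190):
    for u in range(220,290):
        p=dep(w,u,v)
        if abs(p[2]-.099)<.0015: pts.append(p);ur.append((u,v))
pts=np.array(pts); (cx,cy),r=cv2.minEnclosingCircle(pts[:,:2].astype(np.float32)); print("endface",cx,cy,r,pts.mean(0))
print("hole",plane(w,170+333/4,80+307/4,.099))
rp=[]
for v in range(110,200):
    for u in range(215,300):
        p=dep(w,u,v)
        if abs(p[2]-.1165)<.006 and w['im'][v,u].max()<75: rp.append(p)
rp=np.array(rp); mid=rp[rp[:,0]<rp[:,0].min()+.042]; (x,y),r=cv2.minEnclosingCircle(mid[:,:2].astype(np.float32)); print("ring depth",x,y,r,np.median(rp[:,2]),len(rp),rp.min(0),rp.max(0))
A=np.c_[rp[:,:2],np.ones(len(rp))]; print(np.linalg.lstsq(A,rp[:,2],rcond=None)[0])
b=mid; rr=np.hypot(b[:,0]-x,b[:,1]-y); print("inner r",np.percentile(rr,[1,5,50,99]))
```

```text
endface 0.47359877824783325 0.043557051569223404 0.0186049435287714 [0.4734 0.0434 0.0982]
hole [0.4731 0.0438 0.099 ]
ring depth 0.4739187955856323 0.04438119754195213 0.02894940786063671 0.11671412899828909 747 [0.4452 0.0158 0.1124] [0.5102 0.0732 0.1214]
[ 0.0262 -0.0104  0.1048]
inner r [0.023  0.0236 0.0262 0.0288]
```

>>> {"api": "carry_out", "payload": {"motion": [{"travel":[-0.4,-0.7,0],"yaw":0,"claw":20},{"travel":[-0.4,-0.7,-2],"yaw":0,"claw":20},{"travel":[-0.4,-0.7,-5],"yaw":0,"claw":20},{"travel":[-0.4,-0.7,-8],"yaw":0,"claw":20},{"travel":[-0.4,-0.7,-11],"yaw":0,"claw":20},{"travel":[-0.4,-0.7,-13],"yaw":0,"claw":20},{"travel":[-0.4,-0.7,-14],"yaw":0,"claw":20},{"travel":[-0.4,-0.7,-14],"yaw":0,"claw":20},{"travel":[-0.4,-0.7,-14],"yaw":0,"claw":20}]}}

```text
clock: 14.72
eef_pos: [0.5031, 0.042, 0.2605]
orientation: [[-0.999, 0.035, -0.0], [0.035, 0.999, 0.0], [0.0, 0.0, -1.0]]
wrist_force: [-0.5, 0.6, -2.1]
gripper_width: 0.0259
```

Run:
```python
from h import *
s=bot.get_state(); print(s['clock'],s['eef_pos'],s['wrist_force'],s['gripper_width'],s['orientation'][:,2])
w=snap("wrist","w14");crop(w,205,100,305,195,7,"w14c"); d=snap("side","d14");crop(d,230,180,310,250,8,"d14c")
```

```text
14.7167 [0.50311462 0.04204345 0.26053947] [-0.53466169  0.59898082 -2.07924853] 0.02589028972509337 [-1.36719931e-04  4.87661973e-05 -9.99999989e-01]
```

View pics/w14c.png

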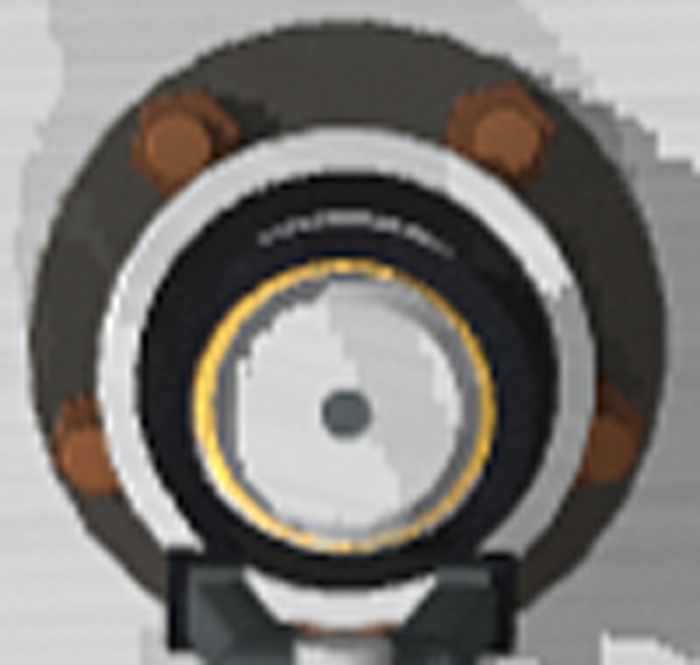

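View pics/d14c.png

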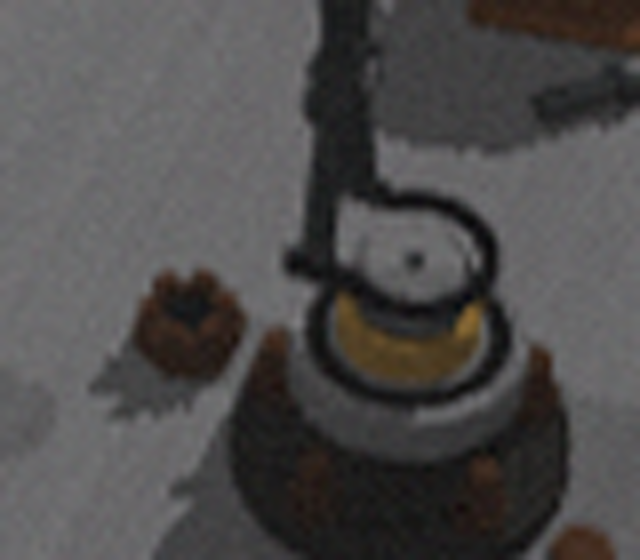

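Run:
```python
from ring import *
w=load("w14"); f=lambda u,v,z: plane(w,205+u/7,100+v/7,z)
print("back inner",f(345,258,.1025),"L,R inner",f(193,405,.1025),f(497,405,.1025),"hole",f(346,413,.099))
print("face edges", f(237,413,.099),f(459,413,.099),f(345,290,.099),f(345,525,.099))
rp=[]
for v in range(110,190):
    for u in range(215,300):
        p=dep(w,u,v)
        if abs(p[2]-.1025)<.005 and w['im'][v,u].max()<75: rp.append(p)
rp=np.array(rp); mid=rp[rp[:,0]<rp[:,0].min()+.042]; (x,y),r=cv2.minEnclosingCircle(mid[:,:2].astype(np.float32)); print("ring",x,y,r,np.median(rp[:,2]),rp.min(0),rp.max(0))
A=np.c_[rp[:,:2],np.ones(len(rp))]; print(np.linalg.lstsq(A,rp[:,2],rcond=None)[0])
```

```text
back inner [0.4498 0.0444 0.1025] L,R inner [0.4708 0.0207 0.1025] [0.4724 0.0666 0.1025] hole [0.4733 0.0437 0.099 ]
face edges [0.4727 0.0271 0.099 ] [0.4739 0.061  0.099 ] [0.4547 0.0442 0.099 ] [0.4907 0.043  0.099 ]
ring 0.47363120317459106 0.04301099479198456 0.02907400205731392 0.10267094935219154 [0.4447 0.0144 0.1   ] [0.5063 0.0719 0.1074]
[ 0.0249 -0.0101  0.0914]
```

>>> {"api": "carry_out", "payload": {"motion": [{"travel":[0,0.3,-1],"yaw":0,"claw":20},{"travel":[0,0.3,-2.5],"yaw":0,"claw":20},{"travel":[0,0.3,-4],"yaw":0,"claw":20},{"travel":[0,0.3,-5],"yaw":0,"claw":20},{"travel":[0,0.3,-6],"yaw":0,"claw":20},{"travel":[0,0.3,-6],"yaw":0,"claw":20}]}}

```text
clock: 15.32
eef_pos: [0.503, 0.0423, 0.2543]
orientation: [[-0.999, 0.035, -0.0], [0.035, 0.999, -0.0], [0.0, -0.0, -1.0]]
wrist_force: [-0.3, -0.2, -1.9]
gripper_width: 0.0259
```

>>> {"api": "carry_out", "payload": {"motion": [{"travel":[0,0,-1],"yaw":0,"claw":20},{"travel":[0,0,-2],"yaw":0,"claw":20},{"travel":[0,0,-3],"yaw":0,"claw":20},{"travel":[0,0,-3],"yaw":0,"claw":20}]}}

```text
clock: 15.65
eef_pos: [0.503, 0.0423, 0.2514]
orientation: [[-0.999, 0.035, -0.0], [0.035, 0.999, -0.0], [0.0, -0.0, -1.0]]
wrist_force: [0.3, -0.6, -2.5]
gripper_width: 0.0261
```

Run:
```python
from h import *
s=bot.get_state(); print(s['clock'],s['eef_pos'],s['wrist_force'],s['moment'],s['gripper_width'],s['orientation'][:,2])
w=snap("wrist","w15");crop(w,205,100,305,195,7,"w15c"); d=snap("side","d15");crop(d,230,180,310,250,8,"d15c")
```

```text
15.65 [0.5030271  0.04229142 0.25139532] [ 0.3104121  -0.6270458  -2.47532631] [ 0.11059727 -0.08753784 -0.00561229] 0.02605707713021786 [-3.19837194e-04 -2.22795024e-05 -9.99999949e-01]
```

View pics/w15c.png

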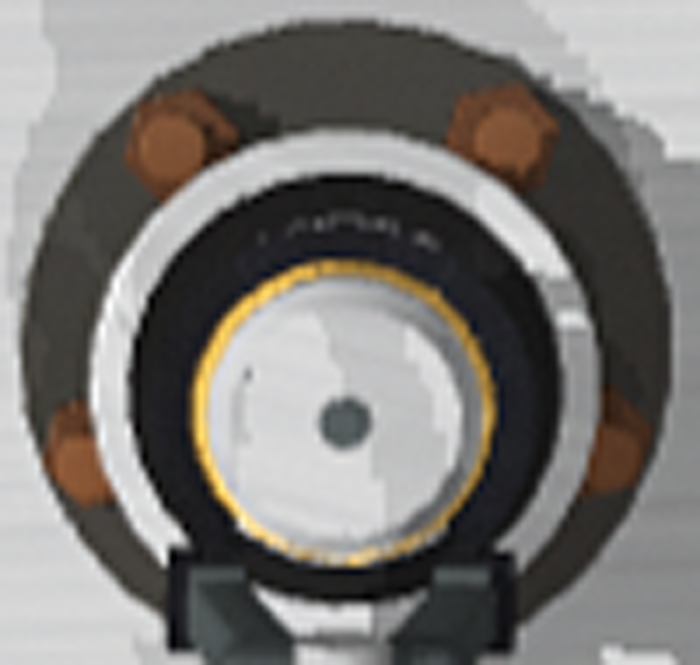

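View pics/d15c.png

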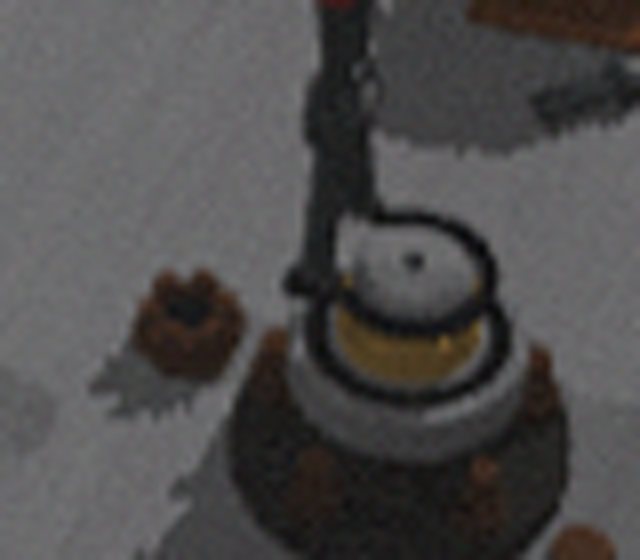

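>>> {"api": "carry_out", "payload": {"motion": [{"travel":[0,0,-1],"yaw":0,"claw":20},{"travel":[0,0,-2.2],"yaw":0,"claw":20},{"travel":[0,0,-3.5],"yaw":0,"claw":20},{"travel":[0,0,-4.7],"yaw":0,"claw":20},{"travel":[0,0,-6],"yaw":0,"claw":20},{"travel":[0,0,-7],"yaw":0,"claw":20},{"travel":[0,0,-7.5],"yaw":0,"claw":20},{"travel":[0,0,-7.5],"yaw":0,"claw":20},{"travel":[0,0,-7.5],"yaw":0,"claw":20}]}}

```text
clock: 16.5
eef_pos: [0.5031, 0.0423, 0.244]
orientation: [[-0.999, 0.035, -0.0], [0.035, 0.999, 0.0], [0.0, 0.0, -1.0]]
wrist_force: [0.4, 0.7, -2.4]
gripper_width: 0.0261
```

Run:
```python
from ring import *
s=bot.get_state(); print(s['clock'],s['eef_pos'],s['wrist_force'],s['moment'],s['gripper_width'],s['orientation'][:,2])
w=snap("wrist","w16");crop(w,205,100,305,195,7,"w16c"); d=snap("side","d16");crop(d,230,180,310,250,8,"d16c")
for n,z0 in [("w12",.0495),("w13",.1167),("w14",.1026),("w15",.0935),("w16",.086)]:
    w=load(n); rp=[]
    for v in range(110,200):
        for u in range(215,300):
            p=dep(w,u,v)
            if abs(p[2]-z0)<.0035 and w['im'][v,u].max()<75: rp.append(p)
    rp=np.array(rp)
    A=np.c_[rp[:,:2]-rp[:,:2].mean(0),np.ones(len(rp))]
    bk=rp[rp[:,0]<rp[:,0].min()+.006,2]
    print(n,len(rp),"z med",np.median(rp[:,2]),np.linalg.lstsq(A,rp[:,2],rcond=None)[0],"back",np.median(bk),"stub end z",np.median([dep(w,u,v)[2] for u in range(245,262) for v in range(148,165)]))
```

```text
16.5 [0.5031 0.0423 0.244 ] [ 0.4149  0.747  -2.3707] [ 0.0959 -0.063  -0.0469] 0.02605708856384995 [-0.0001  0.     -1.    ]
w12 687 z med 0.049090998194377455 [ 0.0219 -0.0098  0.0491] back 0.048577337611646676 stub end z 0.0240259184794247
w13 738 z med 0.11669239154322134 [ 0.0237 -0.0092  0.1167] back 0.11605721359680612 stub end z 0.09797416737018155
w14 749 z med 0.1026950610918484 [ 0.023  -0.009   0.1027] back 0.10205921927584871 stub end z 0.09798307459534022
w15 758 z med 0.09352486872320173 [ 0.0235 -0.0105  0.0935] back 0.09296873271820028 stub end z 0.0980116870799782
w16 768 z med 0.0861586340371008 [ 0.0221 -0.008   0.0862] back 0.0856252641190331 stub end z 0.0979809259199067
```

View pics/w16c.png

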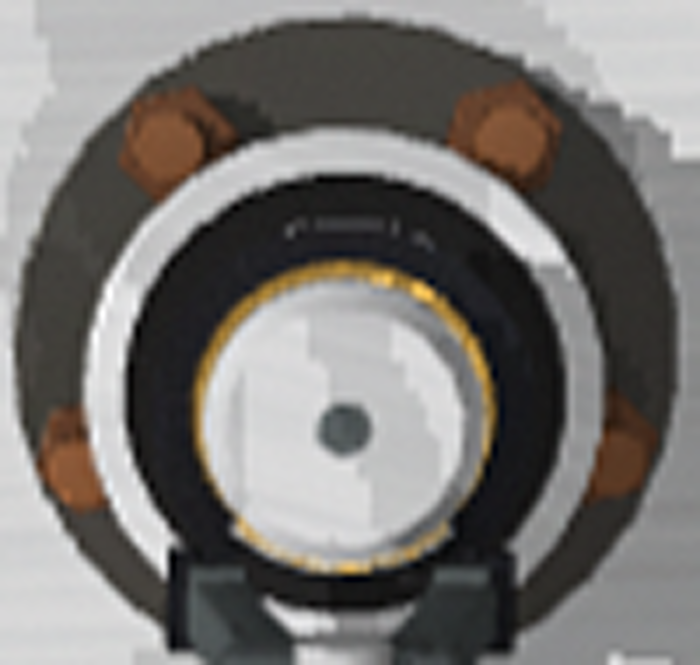

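View pics/d16c.png

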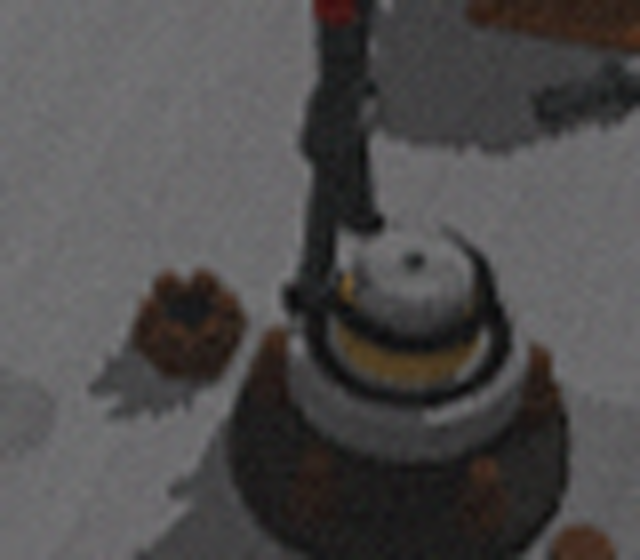

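>>> {"api": "carry_out", "payload": {"motion": [{"travel":[0,0,-0.7],"yaw":0,"claw":20},{"travel":[0,0,-1.4],"yaw":0,"claw":20},{"travel":[0,0,-2.0],"yaw":0,"claw":20},{"travel":[0,0,-2.0],"yaw":0,"claw":20},{"travel":[0,0,-2.0],"yaw":0,"claw":20},{"travel":[0,0,-2.0],"yaw":0,"claw":20}]}}

```text
clock: 17.1
eef_pos: [0.5031, 0.0424, 0.2421]
orientation: [[-0.999, 0.035, -0.0], [0.035, 0.999, 0.0], [0.0, 0.0, -1.0]]
wrist_force: [0.7, 0.5, -2.0]
gripper_width: 0.0261
```

Run:
```python
from ring import *
s=bot.get_state(); print(s['clock'],s['eef_pos'],s['wrist_force'],s['moment'],s['gripper_width'],s['orientation'][:,2])
w=snap("wrist","w17");crop(w,205,100,305,195,7,"w17c"); d=snap("side","d17");crop(d,240,190,300,240,12,"d17c"); b=snap("scene","s17"); crop(b,220,120,320,220,6,"s17c")
for n,z0 in [("w17",.084)]:
    w=load(n); rp=[]
    for v in range(110,200):
        for u in range(215,300):
            p=dep(w,u,v)
            if abs(p[2]-z0)<.0035 and w['im'][v,u].max()<75: rp.append(p)
    rp=np.array(rp); mid=rp[rp[:,0]<rp[:,0].min()+.042]; (x,y),r=cv2.minEnclosingCircle(mid[:,:2].astype(np.float32)); print("ring",x,y,r,rp.min(0),rp.max(0))
    A=np.c_[rp[:,:2]-rp[:,:2].mean(0),np.ones(len(rp))]
    print(n,len(rp),"z med",np.median(rp[:,2]),np.linalg.lstsq(A,rp[:,2],rcond=None)[0],"stub end z",np.median([dep(w,u,v)[2] for u in range(245,262) for v in range(148,165)]))
```

```text
17.1 [0.5031 0.0424 0.2421] [ 0.6891  0.4802 -2.0441] [ 0.0914 -0.0708 -0.0086] 0.026076999817357116 [-0.  0. -1.]
ring 0.47326385974884033 0.04322102293372154 0.0290242787450552 [0.4447 0.0147 0.0806] [0.5105 0.0722 0.0874]
w17 767 z med 0.08416148826686515 [ 0.0222 -0.0109  0.0842] stub end z 0.09806475411768173
```

View pics/w17c.png

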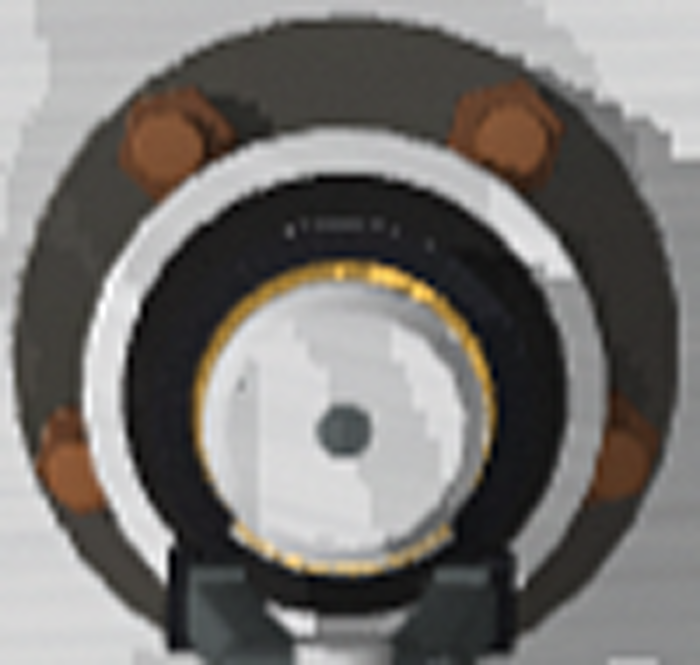

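View pics/d17c.png

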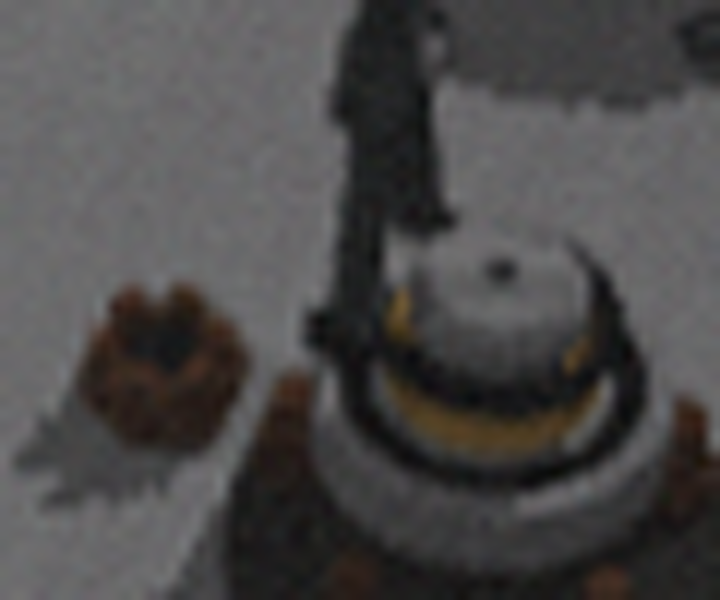

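View pics/s17c.png

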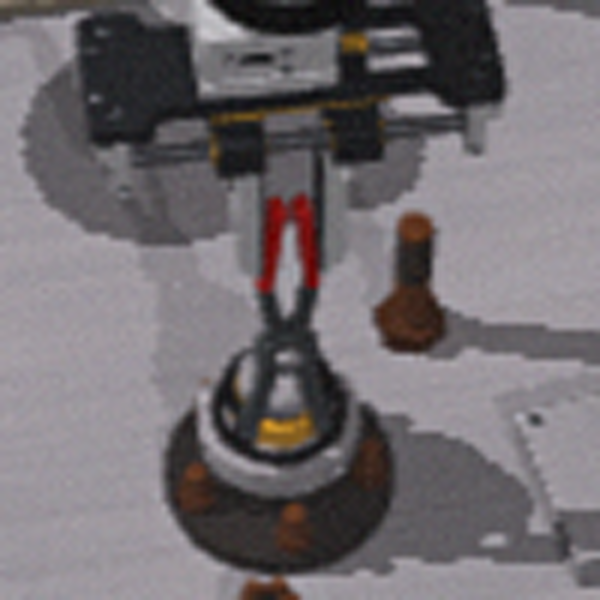

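Run:
```python
from h import *
print(bot.close_job()); s=bot.get_state(); print(s['clock'],s['eef_pos'],s['wrist_force'],s['gripper_width'])
```

```text
the job is handed in; nothing more can be done
None
the job is handed in; nothing more can be done
```

I took the largest red-handled pliers out of the stand, spread the ring with them on the block, and lifted it. I then lowered it over the stub to the groove. The job was handed in at about 17.3 s of the 61 s allowed, with the pliers still gripped and squeezed. The fingers touched only the red grips.

**Last checks before handing in**
- **Height:** the ring's middle is at about 83 mm, the same as the groove. The raw depth reading was 1 mm lower; I corrected it because the stub's end face also read 1 mm low.
- **Flatness:** the ring is tilted about 1.3°.
- **Centring:** it sits within about 0.5 to 1 mm of the stub's axis. Brass shows around the shaft wherever the pliers don't block the wrist view, though only thinly on the +y side.
- **Contact:** the wrist force is only the weight carried, about 2 N, so nothing is leaning on the stub.

**Readings that disagreed or were off**
- **Finger opening:** it stopped at 26 mm, not the 22 mm given for full squeeze. The closed handles taper, so the pads touch low on the grips. The picture gave about 57 mm across the outside of the ring and the ears about 39 mm apart, against about 42 mm expected at the stop. So it is at or just short of the stop, but past the 38 mm that gives 45 mm of inner width.
- **Squeezing on the block:** the down force briefly reached about 12 N and one blade stuck a little. I eased the force before the lift and it centred itself.
- **Small pliers:** one of the other small pliers near the stand appears to have toppled or shifted before I closed on the large ones. I was not touching it, and it did not fall off the bench.

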